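# Wet the felt cleaning pads and stack them in the covered keeper

### The arm

A 7-joint arm with a two-finger parallel gripper is mounted at the origin on a cart in front of the work surface, level with it; the furniture and walls round the work are solid. World frame = base frame: x ahead of the robot, y to its left, z up, the work surface at z = 0. Lengths are in mm, angles in rad, forces in N, time in s.
With the tool pointing down it reaches from about 400 to 750 mm from the base axis. Payload 19.5 kg.
Tool frame: the origin (TCP) lies midway between the tips of the shut fingers; the grasp point (between the pads) lies 19 mm behind it (robot.hold_point_z is the distance from the TCP to the grasp point, in mm); z points along the fingers, y is the line along which they close (so a half turn about z gives the same grasp; the last joint's range is limited). The gripper opens to 85 mm and grips with 20 to 120 N. Pads are 22 mm wide; open, the fingers measure 114 mm over their backs; the gripper's body (76 mm by 85 mm) begins 54 mm behind the grasp point. The pads swing forward as they close: fully open they stand 13 mm farther back than shut.
Start: joints at [-1.188, 0.707, -0.028, 1.485, 0.022, 0.951, -0.075], TCP at [236.963, 523.87, 202.068] pointing down, gripper open.
Joint ranges: [-2.71, 2.71], [-0.32, 2.16], [-1.57, 1.52], [0, 2.45], [-1.46, 4.6], [0, 2.02], [-2.83, 2.83]. Speed limits (rad/s): [1.89, 1.89, 2.57, 2.57, 3.01, 3.01, 3.01].

### API

Orientations are given as a 3x3 rotation matrix whose columns are the frame's x, y, z axes.
In Python, from station import robot gives the robot as it stands.
- The arm moves only by the tool arm_command, never from a script. Its argument "targets" is a list of rows, each a list of 3 entries, a list of its own where there are three numbers: the finger opening in m, from 0 to 0.0854, then the shift along the world's x, y, z in m, then the turn about the world's z in rad. In form: [[gripper, [x, y, z], turn], ...]. A call has exactly 8 rows; each row is the pose to reach, as a shift and turn from the pose commanded when the call began; what a row does not reach only later rows make up. A row lasts 1/10 s, in which the tool goes at most 50 mm and 8.59 degrees, less where a joint would pass 70% of its speed; a pose out of reach is approached as far as the arm can. A call with a gripper value outside its range is refused whole. The fingers move at their own pace and stop on an object; the grip force is fixed at half the most. Time passes only in rows, so rows that repeat a pose let the fingers close, or fill a call up. It gives the time, the measured TCP pose, the force, the opening and the grip force at its end, in the units of the state.
- robot.get_state(): the state, without advancing time (a new reading comes with each control period).
- robot.get_image(name): name is "scene" or "top" or "wrist"; returns a dict with "img" (400x640x3 uint8, red, green, blue), "z_map" (400x640 float32, mm along the optical axis (not along the pixel's ray), 0 where there is no reading), "camera_matrix" (3x3 intrinsics, pixels), "distortion" ([k1, k2, p1, p2, k3] as OpenCV has them; the pictures are not rectified), "cam_to_world" (4x4, takes a point from camera to world coordinates). Camera axes: x right, y up, looking along -z (the intrinsics and any distortion apply to the point x, -y, -z); pixel columns grow to the right and rows downward; lengths in mm; the calibration is good to about 2 mm. A picture is of the moment at which its call begins.
- robot.job_done(): hands the job in; it is judged then, once.
The state is a dict: "time_s": time; "qpos": joint angles; "joint_vel": joint speeds; "joint_efforts": joint torques, N m; "tcp_pos": TCP position; "orientation": TCP orientation; "ft_force": force on the tool from outside, world axes, zero at the start; "ft_torque": the same for the moment, N m; "finger_gap": finger opening in mm; "grasp_force": force on a finger pad.
Only numpy, scipy, OpenCV 4.12 (cv2) and the standard library are available. Lean on these libraries where they do the work, as an engineer would, in place of code of your own. Each camera call takes 0.05 s, during which the arm holds its last target. There are 200 camera calls.

### The job

Get the felt cleaning pads ready for the shift: lift the metal cover off the keeper dish and stand it aside on the bench. Then, one pad after another from the widest to the narrowest of those lying there, hold the pad by its hub, press its felt face squarely down on the middle of the solvent can's sprung dish until the dish is at its stop, keep it there a good second to soak, and lay it felt down in the keeper straight away, so that they make one centred stack with the widest at the bottom. Last, put the cover back over the stack, seated inside the keeper's rim, leaving the can upright.

Things in the scene. Friction and masses are not known exactly. Their poses are not given: they have to be found in the camera images.
- solvent_can: red safety can that wets pads, 70 mm across, 140 mm high to the top of the sprung dish, 0.55 kg, loose on the bench, standing in the middle of the work area (it may change places with the keeper; another such can at the very back of the bench, if seen, is not used). Origin: centre of its underside; z up.
- press_dish (a point): centre of the top of the can's round cream-coloured dish (58 mm across, flat to the touch), 140 mm above the can's underside when up; moves down with it.
- solvent_can_plunger (a joint): travel of the sprung dish: 0 up, 0.011 m fully down at its stop; the spring takes about 9 N at the stop and lifts the dish again when let go.
- keeper: round low steel dish 142 mm across fixed to the bench: flat floor 6 mm above its underside, about 130 mm across inside, rim 12 mm high. Origin: centre of its underside, at bench height; z up.
- cover: round aluminium cover, a plain straight-sided cup turned upside down: 112 mm across, inside 106 mm across and 97 mm high, open below, with a black knob on top; 128 mm high in all, 0.16 kg. Origin: centre of its open lower edge; z up. Starts on the keeper's floor, inside the rim. The bench midway between keeper and can, and 10 cm further back, is clear for it.
- cover_knob (a point): point to take the cover's black knob from above: on its axis, 122 mm above the cover's lower edge and 22 mm above its flat top. Knob 28 mm across, from 110 to 128 mm, on a 14 mm neck.
- pad_90: round hand pad 90 mm across: 4.5 mm grey felt face below, 4.5 mm pale wooden board on it, wooden hub 38 mm across, 13 mm high on top as grip; 22 mm high in all, 75 g. Origin: centre of the felt's underside; z up through the hub. Starts felt down at the front of the work area, or absent (None). The four pads differ in width only (90, 80, 70, 60 mm), lie in any order.
- pad_80: round hand pad 80 mm across: 4.5 mm grey felt face below, 4.5 mm pale wooden board on it, wooden hub 38 mm across, 13 mm high on top as grip; 22 mm high in all, 70 g. Origin: centre of the felt's underside; z up through the hub. Starts felt down at the front of the work area, or absent (None). The four pads differ in width only (90, 80, 70, 60 mm), lie in any order.
- pad_70: round hand pad 70 mm across: 4.5 mm grey felt face below, 4.5 mm pale wooden board on it, wooden hub 38 mm across, 13 mm high on top as grip; 22 mm high in all, 65 g. Origin: centre of the felt's underside; z up through the hub. Starts felt down at the front of the work area, or absent (None). The four pads differ in width only (90, 80, 70, 60 mm), lie in any order.
- pad_60: round hand pad 60 mm across: 4.5 mm grey felt face below, 4.5 mm pale wooden board on it, wooden hub 38 mm across, 13 mm high on top as grip; 22 mm high in all, 60 g. Origin: centre of the felt's underside; z up through the hub. Starts felt down at the front of the work area, or absent (None). The four pads differ in width only (90, 80, 70, 60 mm), lie in any order.
Mind the look-alikes: they are no part of the job. What is shaped like the pad_90 but red is not meant.

How it is judged (in metres and radians):
On the way, in this order (a step that is already met when the one before it is completed fails the run):
1. the cover has been lifted off the keeper dish and stands on the bench beside it, let go (horizontal distance between cover and keeper above 0.12 m and height (world z) of cover below 0.012 m and angle between cover's own z axis and vertical below 0.1 rad and contact force between the fingers and cover below 0.1 N), for 0.2 s.
2. the 90 mm pad, felt down, has pressed the dish of the solvent can down to its stop and stayed there for a second (z of pad_90 in the frame of solvent_can below 0.1305 m and contact force between pad_90 and solvent_can above 2 N and horizontal distance between pad_90 and press_dish below 0.015 m and angle between pad_90's own z axis and vertical below 0.15 rad), for 1 s.
3. the 90 mm pad has been laid centred in the keeper, felt down, and let go (horizontal distance between pad_90 and keeper below 0.012 m and height (world z) of pad_90 below 0.09 m and angle between pad_90's own z axis and vertical below 0.1 rad and linear speed of pad_90 below 0.03 m/s and contact force between the fingers and pad_90 below 0.1 N), for 0.2 s.
4. the 80 mm pad, felt down, has pressed the dish of the solvent can down to its stop and stayed there for a second (z of pad_80 in the frame of solvent_can below 0.1305 m and contact force between pad_80 and solvent_can above 2 N and horizontal distance between pad_80 and press_dish below 0.015 m and angle between pad_80's own z axis and vertical below 0.15 rad), for 1 s.
5. the 80 mm pad has been laid centred in the keeper, felt down, and let go (horizontal distance between pad_80 and keeper below 0.012 m and height (world z) of pad_80 below 0.09 m and angle between pad_80's own z axis and vertical below 0.1 rad and linear speed of pad_80 below 0.03 m/s and contact force between the fingers and pad_80 below 0.1 N), for 0.2 s.
6. the 70 mm pad, felt down, has pressed the dish of the solvent can down to its stop and stayed there for a second (z of pad_70 in the frame of solvent_can below 0.1305 m and contact force between pad_70 and solvent_can above 2 N and horizontal distance between pad_70 and press_dish below 0.015 m and angle between pad_70's own z axis and vertical below 0.15 rad), for 1 s.
7. the 70 mm pad has been laid centred in the keeper, felt down, and let go (horizontal distance between pad_70 and keeper below 0.012 m and height (world z) of pad_70 below 0.09 m and angle between pad_70's own z axis and vertical below 0.1 rad and linear speed of pad_70 below 0.03 m/s and contact force between the fingers and pad_70 below 0.1 N), for 0.2 s.
8. the 60 mm pad, felt down, has pressed the dish of the solvent can down to its stop and stayed there for a second (z of pad_60 in the frame of solvent_can below 0.1305 m and contact force between pad_60 and solvent_can above 2 N and horizontal distance between pad_60 and press_dish below 0.015 m and angle between pad_60's own z axis and vertical below 0.15 rad), for 1 s.
9. the 60 mm pad has been laid centred in the keeper, felt down, and let go (horizontal distance between pad_60 and keeper below 0.012 m and height (world z) of pad_60 below 0.09 m and angle between pad_60's own z axis and vertical below 0.1 rad and linear speed of pad_60 below 0.03 m/s and contact force between the fingers and pad_60 below 0.1 N), for 0.2 s.
At the end, for the whole second after the job is handed in: All pads present lie felt down, one centred stack in the keeper (each within 12 mm of its axis), widest at the bottom, narrower ones above in order; the cover stands on the keeper's floor inside the rim, within 14 mm of its axis; can upright, its dish up again; all at rest (horizontal distance between each of pad_90, pad_80, pad_70, pad_60 and keeper below 0.012 m and angle between each of pad_90, pad_80, pad_70, pad_60, solvent_can's own z axis and vertical below 0.1 rad and linear speed of each of pad_90, pad_80, pad_70, pad_60, cover below 0.02 m/s and z of each of pad_80, pad_70, pad_60 in the frame of pad_90 above 0.018 m and z of each of pad_70, pad_60 in the frame of pad_80 above 0.018 m and z of pad_60 in the frame of pad_70 above 0.018 m and horizontal distance between cover and keeper below 0.014 m and z of cover in the frame of keeper below 0.0085 m and angle between cover's own z axis and vertical below 0.04 rad and value of joint solvent_can_plunger below 0.003 m); the robot touches nothing.
It fails at once if the solvent can is tipped over (angle between solvent_can's own z axis and vertical above 0.5 rad).
Of pad_90, pad_80, pad_70, pad_60 only 3 to 4 are there at a start; the rules pass over those that are not, and their reading is None.
At some moment in a run one of cover may be knocked a few centimetres aside while the robot is not near it.
It also fails if it takes over 210 s, if anything falls off the work surface, if the arm or the gripper's body presses on something with over 40 N, if the wrist force passes 120 N, or if a joint passes its speed limit or range.

## Working session

There is one attempt and no reset: what is moved stays moved. The work goes in short steps, Python scripts to look and compute and a tool call to move; the robot and the scene stay as the last step left them, time stands still between calls to the robot, and variables do not carry over. Pictures are saved under pics/ and viewed, at most 14 in all, crops included, and the job is handed in when it is done.

Besides the shell and the picture viewer there is one more tool, called after "Request:" by a JSON object that holds its "op" and its "data". arm_command: Moves the arm, as the interface text tells. Its arguments: {"type":"object","properties":{"targets":{"type":"array","items":{"type":"array"}}},"required":["targets"]}

```bash
mkdir -p pics; ls
cat > h.py <<'E'
import numpy as np, cv2
from station import robot
def save(d,name): cv2.imwrite('pics/'+name+'.png',cv2.cvtColor(d['img'],cv2.COLOR_RGB2BGR))
def rays(d,uv):
    K=np.array(d['camera_matrix'],float);D=np.array(d['distortion'],float);T=np.array(d['cam_to_world'],float)
    p=cv2.undistortPoints(np.array(uv,float).reshape(-1,1,2),K,D).reshape(-1,2)
    r=np.c_[p[:,0],-p[:,1],-np.ones(len(p))]
    return T[:3,3],r@T[:3,:3].T
def onplane(d,uv,z):
    o,r=rays(d,uv); return o+r*((z-o[2])/r[:,2])[:,None]
def cloud(d):
    h,w=d['z_map'].shape
    u,v=np.meshgrid(np.arange(w),np.arange(h)); o,r=rays(d,np.c_[u.ravel(),v.ravel()])
    P=o+r*d['z_map'].ravel()[:,None]; P[d['z_map'].ravel()==0]=np.nan
    return P.reshape(h,w,3)
E
python3 - <<'E'
from h import *
for n in ['scene','top','wrist']:
    d=robot.get_image(n); save(d,n+'0'); np.savez('pics/'+n+'0.npz',**d)
    print(n,np.round(d['camera_matrix'],1).tolist(),np.round(d['distortion'],3),np.round(d['cam_to_world'],2).tolist())
print(robot.get_state()['time_s'],np.round(robot.get_state()['orientation'],3).tolist())
E
```

```text
pics
scene [[503.7, 0.0, 316.8], [0.0, 503.7, 197.1], [0.0, 0.0, 1.0]] [-0.068  0.     0.     0.     0.   ] [[0.53, 0.62, -0.58, -290.67], [-0.85, 0.4, -0.36, -468.76], [0.01, 0.68, 0.74, 1017.31], [0.0, 0.0, 0.0, 1.0]]
top [[434.3, 0.0, 314.5], [0.0, 434.3, 191.4], [0.0, 0.0, 1.0]] [-0.062  0.     0.     0.     0.   ] [[-0.01, 1.0, -0.08, 335.08], [-1.0, -0.02, -0.03, -66.23], [-0.04, 0.08, 1.0, 1206.9], [0.0, 0.0, 0.0, 1.0]]
wrist [[319.6, 0.0, 316.5], [0.0, 319.6, 200.6], [0.0, 0.0, 1.0]] [-0.022  0.     0.     0.     0.   ] [[0.41, -0.86, -0.3, 160.41], [0.91, 0.39, 0.14, 558.57], [-0.0, -0.33, 0.94, 373.88], [0.0, 0.0, 0.0, 1.0]]
0.15 [[-0.911, 0.412, -0.0], [0.412, 0.911, -0.001], [0.0, -0.001, -1.0]]
```

View pics/top0.png

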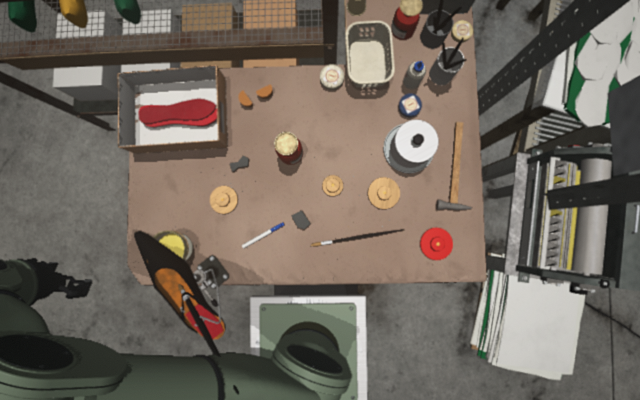

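View pics/scene0.png

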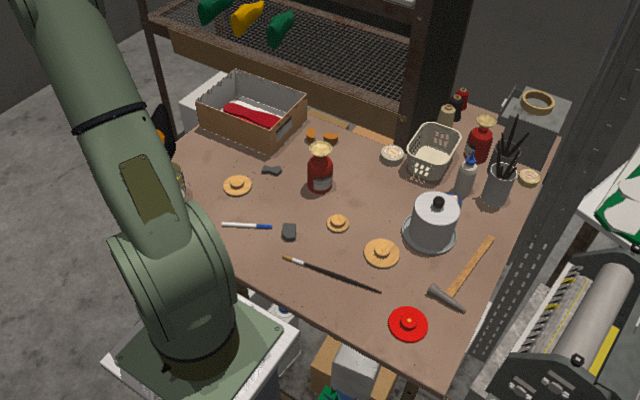

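The top view shows three wooden pads at (223,200), (332,186) and (384,193). The used can is at (288,148), the keeper and cover at (412,145), and the red look-alike at (437,243). A cream thing at (175,247) is partly hidden by the arm. The scene view shows the same items, plus the unused can at the back (480,135).

View pics/wrist0.png

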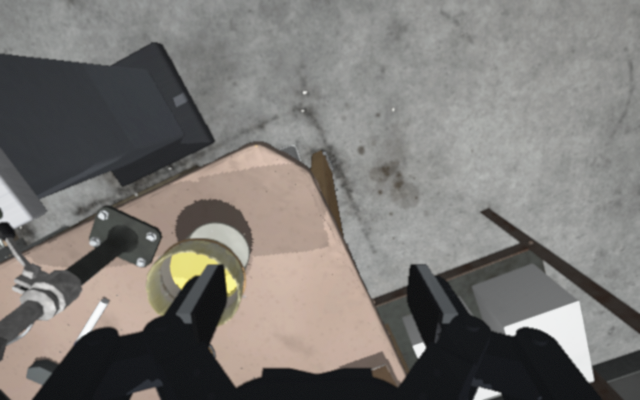

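```bash
cat >> h.py <<'E'
def blobs(d,amin=150):
    """wood-coloured blobs: contours"""
    hsv=cv2.cvtColor(d['img'],cv2.COLOR_RGB2HSV)
    m=cv2.inRange(hsv,(10,75,110),(25,255,255)); m=cv2.morphologyEx(m,cv2.MORPH_CLOSE,np.ones((5,5)))
    cs,_=cv2.findContours(m,cv2.RETR_EXTERNAL,cv2.CHAIN_APPROX_NONE)
    return [c.reshape(-1,2) for c in cs if cv2.contourArea(c)>amin]
def circle(d,c,z):
    """outline contour cast on plane z -> fitted ellipse centre, diameters"""
    P=onplane(d,c,z)[:,:2].astype(np.float32)
    e=cv2.fitEllipse(P); return e
E
python3 - <<'E'
from h import *
for n in ['top','scene']:
    d=dict(np.load(f'pics/{n}0.npz')); P=cloud(d)
    for c in blobs(d):
        e=circle(d,c,9); u,v=c.mean(0)
        mm=np.zeros((400,640),np.uint8); cv2.drawContours(mm,[c],-1,1,-1)
        z=P[mm>0][:,2]
        print(n,np.round([u,v]),'xy',np.round(e[0],1),'dia',np.round(e[1],1),'z pct',np.round(np.nanpercentile(z,[5,50,95]),1))
E
```

```text
top [179. 293.] xy [171.8 362.8] dia [ 59.9 157.5] z pct [242.4 249.  284. ]
top [173. 241.] xy [304.6 372.9] dia [56.7 96.3] z pct [47.7 54.1 96.7]
top [571. 239.] xy [ 288.6 -730. ] dia [ 11.8 258.1] z pct [ 80.9  84.9 166.5]
top [223. 199.] xy [419.3 230.8] dia [80.4 80.8] z pct [ 1.6  9.5 23.8]
top [383. 193.] xy [ 430.  -215.8] dia [89.4 90.1] z pct [ 2.6  9.2 23.3]
top [332. 185.] xy [453.6 -74.9] dia [58.8 60.5] z pct [ 0.5 10.6 24.5]
top [287. 144.] xy [573.2  50.6] dia [61.5 74. ] z pct [ 86.8 134.3 140.3]
top [457. 162.] xy [ 510.7 -421. ] dia [ 19.7 450.2] z pct [ 0.9 16.1 20.4]
top [211.  74.] xy [822.3 239.5] dia [124.8 173. ] z pct [-317.4 -310.3  105.9]
top [269.  63.] xy [809.3  99.7] dia [ 25.7 220.8] z pct [-285.8 -278.6   18.8]
top [463.  30.] xy [ 895.7 -457.1] dia [58.3 59.1] z pct [18.9 24.1 28.7]
top [206.  17.] xy [957.6 285.6] dia [ 89.2 179.4] z pct [-318.  -311.3  129.8]
top [410.   6.] xy [ 968.5 -309.6] dia [49.  72.9] z pct [ 90.7 133.7 140. ]
top [269.  14.] xy [959.5 101.5] dia [ 97.2 188.6] z pct [-286.  -278.4  129.9]
top [68.  6.] xy [1016.3  718.3] dia [48.9 58.3] z pct [199.5 210.  216.3]
scene [603. 352.] xy [ 463.8 -754.8] dia [ 18.2 187. ] z pct [ 82.6  85.4 229.4]
scene [386. 222.] xy [ 537.9 -121.7] dia [ 878.3 1062.6] z pct [-3.   2.  85.2]
scene [538.  99.] xy [1299.1 -372.6] dia [106.2 109.1] z pct [150.8 168.5 178.7]
scene [248.   9.] xy [1253.6  838.1] dia [ 81.2 184.8] z pct [132.8 199.5 214.7]
```

The wrist view shows a cup or tape with yellow inside at (195,270) and a floor lamp base. Neither is a pad. By measured diameter the pads are pad_90 at (430,-216), pad_80 at (419,231) and pad_60 at (454,-75), so pad_70 seems to be absent. I'll check that once the arm has moved off. Next I measure the cover, keeper and can from both views.

```bash
cat >> h.py <<'E'
def ellc(d,m,z):
    cs,_=cv2.findContours(m.astype(np.uint8),cv2.RETR_EXTERNAL,cv2.CHAIN_APPROX_NONE)
    c=max(cs,key=cv2.contourArea).reshape(-1,2)
    return circle(d,cv2.convexHull(c).reshape(-1,2) if False else c,z),c
def tri(a,uva,b,uvb):
    o1,r1=rays(a,[uva]);o2,r2=rays(b,[uvb]);r1=r1[0];r2=r2[0]
    s=np.linalg.lstsq(np.c_[r1,-r2],o2-o1,rcond=None)[0]
    p,q=o1+s[0]*r1,o2+s[1]*r2
    return (p+q)/2,np.linalg.norm(p-q)
def roi(x0,x1,y0,y1):
    m=np.zeros((400,640),bool); m[y0:y1,x0:x1]=1; return m
E
python3 - <<'E'
from h import *
D={n:dict(np.load(f'pics/{n}0.npz')) for n in ['top','scene']}
uv={}
for n,kb,db,pb in [('top',(400,430,125,155),(268,308,125,170),[(205,242,180,218),(318,348,172,200),(362,404,172,214)]),('scene',(428,448,192,215),(300,340,137,165),[(220,255,172,200),(322,354,210,235),(360,404,236,272)])]:
    d=D[n]; hsv=cv2.cvtColor(d['img'],cv2.COLOR_RGB2HSV); P=cloud(d)
    m=(hsv[...,2]<70)&roi(*kb); e,c=ellc(d,m,119); uv[n,'knob']=c.mean(0); print(n,'knob',np.round(e[0]),np.round(e[1]), 'z',np.nanmedian(P[m][:,2]))
    m=(hsv[...,0]>15)&(hsv[...,0]<35)&(hsv[...,1]>40)&(hsv[...,2]>150)&roi(*db); e,c=ellc(d,m,140); uv[n,'dish']=cv2.fitEllipse(c)[0]
    print(n,'dish',np.round(e[0]),np.round(e[1]),'z',np.nanmedian(P[m][:,2]))
    for i,b in enumerate(pb):
        m=(hsv[...,1]>105)&(hsv[...,2]>150)&(hsv[...,0]<30)&roi(*b); e,c=ellc(d,m,9); uv[n,'pad%d'%i]=cv2.fitEllipse(c)[0]
        print(n,'pad',i,np.round(e[0]),np.round(e[1]))
    # cover top & keeper by depth
    g=(np.hypot(P[...,0]-560,P[...,1]+300)<120)
    t=P[g&(np.abs(P[...,2]-100)<4)]; print('cov top',(np.nanpercentile(t[:,:2],1,axis=0)+np.nanpercentile(t[:,:2],99,axis=0))/2, np.nanpercentile(t[:,:2],[1,99],axis=0).round().tolist(),len(t))
    t=P[g&(P[...,2]>9)&(P[...,2]<15)]; print('rim',np.nanpercentile(t[:,:2],[1,99],axis=0).round().tolist(),len(t))
for k in ['knob','dish','pad0','pad1','pad2']:
    p,e=tri(D['top'],uv['top',k],D['scene'],uv['scene',k]); print(k,p.round(1),round(e,1))
t=D['top']; s=D['scene']
def up(a,k): return cv2.resize(cv2.cvtColor(a,cv2.COLOR_RGB2BGR),None,fx=k,fy=k)
cv2.imwrite('pics/crop1.png',up(t['img'][110:225,200:450],3))
E
```

```text
top knob [ 555. -292.] [22. 26.] z 132.75667983061408
top dish [549.  41.] [56. 58.] z 134.77708062186832
top pad 0 [419. 230.] [74. 75.]
top pad 1 [453. -75.] [53. 54.]
top pad 2 [ 430. -215.] [84. 84.]
cov top [ 553.50713782 -290.65818661] [[500.0, -344.0], [607.0, -237.0]] 235
rim [[459.0, -419.0], [653.0, -220.0]] 217
scene knob [ 559. -291.] [23. 44.] z 132.7116035404283
scene dish [551.  41.] [58. 58.] z 134.99908895713065
scene pad 0 [422. 231.] [75. 77.]
scene pad 1 [456. -75.] [55. 56.]
scene pad 2 [ 432. -216.] [85. 87.]
cov top [ 552.81530652 -294.29132628] [[498.0, -348.0], [607.0, -241.0]] 202
rim [[453.0, -413.0], [597.0, -221.0]] 265
knob [ 554.7 -291.8  121.1] 0.8
dish [549.2  40.4 141.6] 1.0
pad0 [418.8 228.8  12. ] 1.0
pad1 [453.  -75.5  11.9] 1.1
pad2 [ 429.9 -215.7   10.4] 1.7
```

View pics/crop1.png

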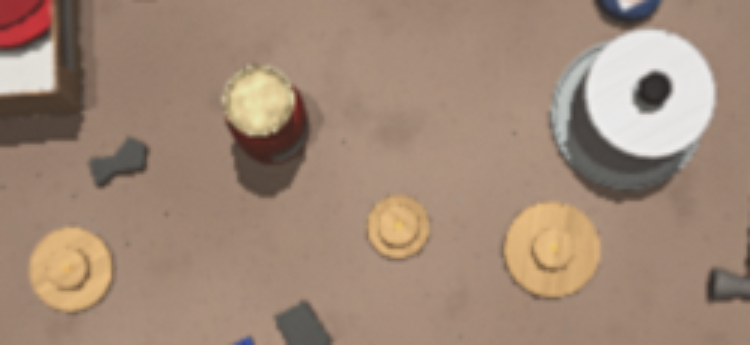

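Candidates, with their top-view pixels:
- Wooden discs: (384,193) measures 90 mm and is pad_90, (223,200) measures 80 mm, (332,186) measures 60 mm.
- Excluded: the red disc (437,243), jar lids at (332,76) and (462,30), and the back can (407,15).
- Can to use: (288,148), with its dish at (549,41,141).
- Cover knob at (554.5,-292,121).

The heights agree with the text. The crop confirms the choices, so I go to the cover first.

Request:
{"op": "arm_command", "data": {"targets": [[0.085, [40, 0, 60], 0], [0.085, [0.04, 0, 0.05], 0], [0.085, [0.08, -0.05, 0.06], 0], [0.085, [0.1, -0.1, 0.06], 0], [0.085, [0.12, -0.15, 0.06], 0], [0.085, [0.14, -0.2, 0.06], 0], [0.085, [0.15, -0.24, 0.06], 0], [0.085, [0.15, -0.27, 0.06], 0]]}}

```text
time_s: 0.95
tcp_pos: [387.7, 251.5, 261.9]
orientation: [[-0.911, 0.413, 0.0], [0.413, 0.911, -0.0], [-0.0, -0.0, -1.0]]
ft_force: [1.6, -0.6, -0.6]
finger_gap: 85.2
grasp_force: 0.0
```

The first row of that call had mm values where metres were needed. The per-row limit kept it harmless, and the arm is where I wanted it. I'll check the units from here on.

Request:
{"op": "arm_command", "data": {"targets": [[0.085, [0.02, -0.04, 0], 0], [0.085, [0.04, -0.085, 0], 0], [0.085, [0.055, -0.13, 0], 0], [0.085, [0.07, -0.175, 0], 0], [0.085, [0.08, -0.22, 0], 0], [0.085, [0.09, -0.265, 0], 0], [0.085, [0.1, -0.3, 0], 0], [0.085, [0.1, -0.32, 0], 0]]}}

```text
time_s: 1.75
tcp_pos: [487.3, -69.2, 261.8]
orientation: [[-0.91, 0.415, -0.0], [0.415, 0.91, -0.001], [-0.0, -0.001, -1.0]]
ft_force: [-0.1, 0.4, -0.1]
finger_gap: 85.3
grasp_force: 0.0
```

Request:
{"op": "arm_command", "data": {"targets": [[0.085, [0.015, -0.04, 0], 0], [0.085, [0.03, -0.08, 0], 0], [0.085, [0.045, -0.12, -0.01], 0], [0.085, [0.06, -0.16, -0.02], 0], [0.085, [0.066, -0.195, -0.03], 0], [0.085, [0.066, -0.215, -0.04], 0], [0.085, [0.066, -0.223, -0.04], 0], [0.085, [0.066, -0.223, -0.04], 0]]}}

```text
time_s: 2.55
tcp_pos: [552.7, -289.4, 222.1]
orientation: [[-0.911, 0.413, -0.0], [0.413, 0.911, 0.0], [0.0, -0.0, -1.0]]
ft_force: [-0.4, 0.3, 0.2]
finger_gap: 84.7
grasp_force: 0.0
```

Run:
```python
from h import *
d=robot.get_image('wrist'); save(d,'wrist1'); np.savez('pics/wrist1.npz',**d)
d=robot.get_image('top'); save(d,'top1'); np.savez('pics/top1.npz',**d)
print(robot.get_state()['tcp_pos'],robot.get_state()['qpos'])
for c in blobs(d): print(c.mean(0).round(), np.round(circle(d,c,9)[0]),np.round(circle(d,c,9)[1]))
```

```text
[ 553.40774167 -287.84939492  222.77595281] [ 0.45708414  0.76758872 -0.06407114  1.25352833  0.04875378  1.12127753
  1.53693359]
[179. 293.] [173. 364.] [ 61. 154.]
[172. 241.] [305. 374.] [ 57. 100.]
[572. 238.] [ 292. -731.] [ 12. 248.]
[223. 199.] [419. 231.] [80. 81.]
[375. 188.] [ 445. -192.] [30. 85.]
[332. 185.] [453. -75.] [59. 59.]
[287. 144.] [572.  51.] [63. 73.]
[210.  74.] [823. 237.] [130. 183.]
[269.  63.] [810. 104.] [ 26. 231.]
[206.  17.] [957. 285.] [ 89. 178.]
[410.   7.] [ 968. -310.] [50. 73.]
[269.  14.] [959. 102.] [ 98. 189.]
[68.  6.] [1015.  718.] [51. 62.]
```

View pics/wrist1.png

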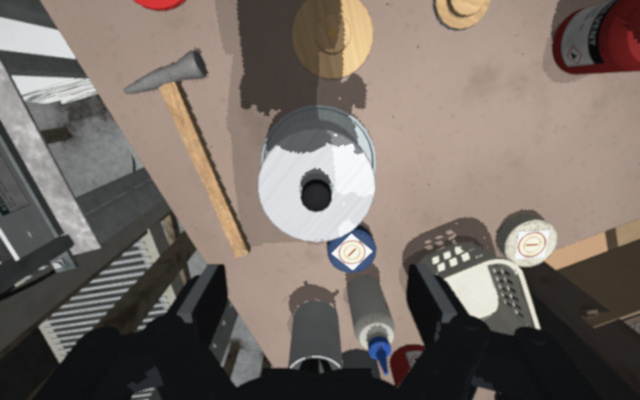

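The wrist view shows the knob at (316,195), pad_90 at (332,37) and pad_60 at (465,5). No fourth pad shows, and the dark static object at (179,293) in the top view is a lamp. I'll refine the knob from this view.

Run:
```python
from h import *
d=dict(np.load('pics/wrist1.npz')); t=dict(np.load('pics/top0.npz'))
hsv=cv2.cvtColor(d['img'],cv2.COLOR_RGB2HSV)
m=(hsv[...,2]<45)&roi(295,340,170,220)
e,c=ellc(d,m,122); print('knob',e)
print(tri(d,cv2.fitEllipse(c)[0],t,(414.0,140)), d['cam_to_world'][:3,3].round())
P=cloud(d); print(np.nanmedian(P[m],axis=0))
```

```text
knob ((556.706787109375, -291.8024597167969), (24.80797004699707, 28.72891616821289), 66.1187973022461)
(array([ 560.97336774, -291.20284499,   96.96853284]), np.float64(9.36281583683525)) [ 476. -255.  394.]
[ 552.82548345 -291.60265568  133.95198197]
```

Request:
{"op": "arm_command", "data": {"targets": [[0.085, [0.002, -0.003, -0.02], 0], [0.085, [0.002, -0.003, -0.05], 0], [0.085, [0.002, -0.003, -0.08], 0], [0.085, [0.002, -0.003, -0.1], 0], [0.085, [0.002, -0.003, -0.11], 0], [0.085, [0.002, -0.003, -0.117], 0], [0.085, [0.002, -0.003, -0.117], 0], [0.02, [0.002, -0.003, -0.117], 0]]}}

```text
time_s: 3.45
tcp_pos: [555.5, -292.1, 106.1]
orientation: [[-0.911, 0.412, 0.001], [0.412, 0.911, -0.001], [-0.001, -0.0, -1.0]]
ft_force: [0.8, 0.7, 0.3]
finger_gap: 72.4
grasp_force: 0.0
```

Request:
{"op": "arm_command", "data": {"targets": [[0.015, [0, 0, 0], 0], [0.015, [0, 0, 0], 0], [0.015, [0, 0, 0], 0], [0.015, [0, 0, 0], 0], [0.015, [0, 0, 0], 0], [0.015, [0, 0, 0], 0], [0.015, [0, 0, 0], 0], [0.015, [0, 0, 0], 0]]}}

```text
time_s: 4.25
tcp_pos: [555.0, -292.1, 105.2]
orientation: [[-0.911, 0.412, 0.0], [0.412, 0.911, -0.0], [-0.0, -0.0, -1.0]]
ft_force: [-0.7, 0.7, 4.2]
finger_gap: 15.3
grasp_force: 1.9
```

Run:
```python
from h import *
s=robot.get_state();print(s['finger_gap'],s['grasp_force'],s['ft_force'])
d=robot.get_image('wrist'); save(d,'wrist2')
d=robot.get_image('scene'); cv2.imwrite('pics/c2.png',cv2.resize(cv2.cvtColor(d['img'][150:270,370:500],cv2.COLOR_RGB2BGR),None,fx=4,fy=4))
```

```text
15.27225167771127 1.8807378038764 [-0.70369813  0.67052123  4.17379172]
```

View pics/c2.png

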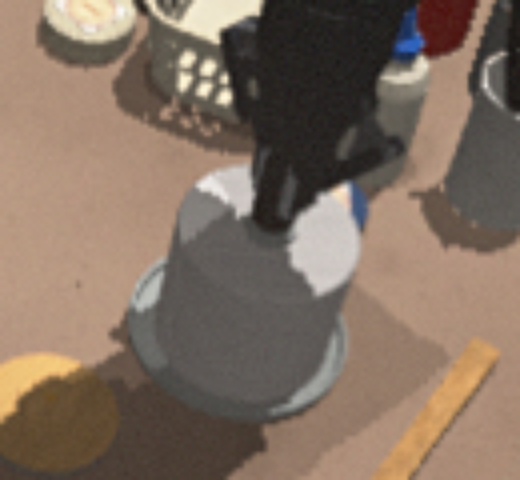

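View pics/wrist2.png

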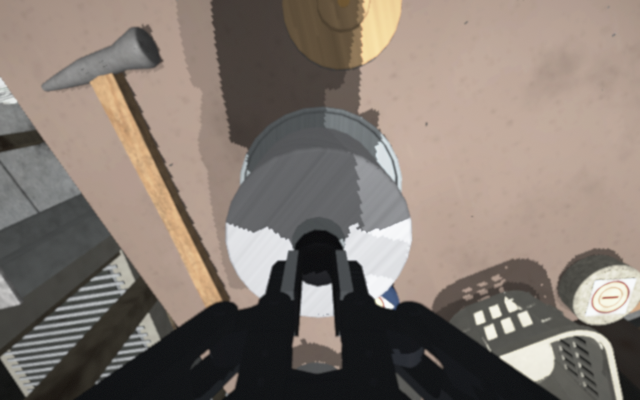

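The scene crop shows the fingers at the knob. In the wrist view the knob is at (318,240), between the finger tips or just on the near side of them. I'll check with depth.

Run:
```python
from h import *
d=robot.get_image('wrist'); P=cloud(d)
hsv=cv2.cvtColor(d['img'],cv2.COLOR_RGB2HSV)
for v in range(205,300,8):
    print(v,[ (hsv[v,u,2],P[v,u].round().astype(int).tolist()) for u in (292,318,345)])
# cover top circle
m=(np.abs(P[...,2]-100)<4); t=P[m]; print(np.nanpercentile(t[:,:2],[0.5,99.5],axis=0).round(),np.nanmedian(t[:,2]))
```

```text
205 [(np.uint8(104), [529, -296, 106]), (np.uint8(103), [535, -282, 106]), (np.uint8(105), [542, -268, 106])]
213 [(np.uint8(104), [534, -298, 106]), (np.uint8(106), [540, -284, 107]), (np.uint8(103), [546, -270, 106])]
221 [(np.uint8(104), [538, -300, 107]), (np.uint8(80), [544, -286, 108]), (np.uint8(102), [551, -272, 106])]
229 [(np.uint8(103), [543, -302, 106]), (np.uint8(64), [548, -288, 108]), (np.uint8(103), [556, -274, 106])]
237 [(np.uint8(89), [546, -304, 109]), (np.uint8(16), [544, -286, 129]), (np.uint8(112), [560, -276, 107])]
245 [(np.uint8(142), [551, -306, 108]), (np.uint8(22), [545, -287, 135]), (np.uint8(213), [565, -278, 107])]
253 [(np.uint8(80), [541, -298, 142]), (np.uint8(17), [549, -289, 135]), (np.uint8(109), [551, -275, 141])]
261 [(np.uint8(79), [541, -298, 148]), (np.uint8(18), [554, -291, 134]), (np.uint8(80), [551, -276, 149])]
269 [(np.uint8(79), [542, -298, 155]), (np.uint8(18), [558, -292, 134]), (np.uint8(80), [551, -276, 156])]
277 [(np.uint8(80), [541, -297, 162]), (np.uint8(38), [562, -294, 134]), (np.uint8(79), [550, -277, 163])]
285 [(np.uint8(79), [541, -297, 168]), (np.uint8(77), [567, -297, 134]), (np.uint8(80), [550, -277, 169])]
293 [(np.uint8(84), [543, -297, 172]), (np.uint8(232), [590, -307, 105]), (np.uint8(87), [551, -278, 172])]
[[ 500. -336.]
 [ 541. -238.]] 100.64073751990887
```

Run:
```python
import cv2
i=cv2.imread('pics/wrist2.png')[200:330,240:400]; cv2.imwrite('pics/c3.png',cv2.resize(cv2.convertScaleAbs(i,alpha=1.6,beta=20),None,fx=4,fy=4))
```

```text
(no output)
```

View pics/c3.png

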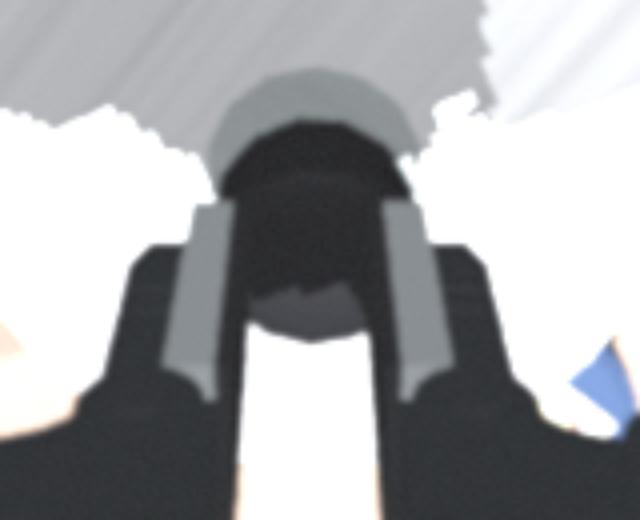

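Run:
```python
from h import *
R=np.array([[-.911,.412,0],[.412,.911,0],[0,0,-1]]).T
d=dict(np.load('pics/wrist1.npz')); P=cloud(d); T1=np.array([553,-289.1,222.1])
def show(P,T,us,vs,img):
    for v in vs: print(v,[(int(img[v,u].mean()),((P[v,u]-T)@R.T).round().astype(int).tolist()) for u in us])
show(P,T1,[205,215,222,225],range(255,330,8),d['img'])
d=robot.get_image('wrist'); s=robot.get_state(); P=cloud(d); print('now',s['tcp_pos'],s['finger_gap'])
show(P,np.array([555,-292,105]),[290,293,297],range(246,300,6),d['img'])
```

```text
255 [(144, [-132, -155, 221]), (144, [-131, -141, 220]), (146, [-132, -131, 220]), (148, [-131, -127, 219])]
263 [(126, [-146, -157, 222]), (126, [-145, -143, 222]), (125, [-143, -132, 219]), (145, [-143, -128, 219])]
271 [(69, [10, -48, -52]), (32, [11, -44, -53]), (14, [7, -43, -47]), (86, [5, -43, -44])]
279 [(69, [10, -46, -59]), (16, [9, -43, -57]), (14, [3, -43, -48]), (47, [1, -43, -44])]
287 [(51, [10, -45, -64]), (12, [5, -43, -57]), (13, [0, -43, -49]), (20, [-3, -43, -45])]
295 [(14, [10, -43, -68]), (15, [3, -43, -59]), (15, [-3, -43, -51]), (15, [-6, -43, -47])]
303 [(14, [7, -43, -70]), (13, [-1, -43, -60]), (13, [-6, -43, -52]), (17, [-9, -43, -49])]
311 [(13, [5, -43, -72]), (14, [-3, -43, -62]), (17, [-10, -43, -53]), (54, [-234, -140, 231])]
319 [(14, [2, -43, -73]), (14, [-5, -42, -64]), (59, [-232, -139, 210]), (57, [-239, -137, 219])]
327 [(13, [0, -42, -75]), (16, [-8, -42, -65]), (51, [-265, -148, 232]), (56, [-242, -134, 206])]
now [ 555.04419404 -292.16453912  105.1838425 ] 15.389643612792247
246 [(230, [-4, -16, -2]), (90, [-3, -14, -3]), (11, [7, -10, -23])]
252 [(77, [10, -13, -35]), (76, [11, -11, -36]), (68, [10, -9, -35])]
258 [(77, [10, -12, -41]), (76, [10, -11, -41]), (49, [10, -9, -41])]
264 [(77, [10, -12, -46]), (76, [10, -11, -45]), (36, [10, -9, -46])]
270 [(76, [10, -12, -51]), (76, [11, -10, -52]), (21, [10, -8, -52])]
276 [(76, [10, -11, -56]), (76, [10, -10, -56]), (18, [-9223372036854775808, -9223372036854775808, -9223372036854775808])]
282 [(76, [10, -11, -61]), (71, [10, -10, -60]), (16, [11, -8, -62])]
288 [(77, [10, -10, -65]), (62, [10, -9, -65]), (18, [10, -8, -65])]
294 [(87, [9, -10, -66]), (63, [9, -9, -67]), (19, [9, -8, -67])]<stdin>:5: RuntimeWarning: invalid value encountered in cast
```

The fingers closed to 15 mm without meeting the 28 mm knob, so the tips are above it. Depth shows the real tips about 30 mm behind the reported TCP. I'll open, go 25 mm lower in small steps while watching the force, and close again.

Request:
{"op": "arm_command", "data": {"targets": [[0.065, [0, 0, 0.005], 0], [0.065, [0, 0, 0.005], 0], [0.065, [0, 0, 0.005], 0], [0.065, [0, 0, 0.005], 0], [0.065, [0, 0, 0.0], 0], [0.065, [0, 0, -0.005], 0], [0.065, [0, 0, -0.01], 0], [0.065, [0, 0, -0.01], 0]]}}

```text
time_s: 5.25
tcp_pos: [554.6, -291.9, 94.1]
orientation: [[-0.911, 0.412, -0.001], [0.412, 0.911, 0.0], [0.001, -0.0, -1.0]]
ft_force: [0.8, 0.2, -0.2]
finger_gap: 64.9
grasp_force: 0.0
```

Request:
{"op": "arm_command", "data": {"targets": [[0.065, [0, 0, -0.003], 0], [0.065, [0, 0, -0.006], 0], [0.065, [0, 0, -0.009], 0], [0.065, [0, 0, -0.012], 0], [0.065, [0, 0, -0.015], 0], [0.065, [0, 0, -0.015], 0], [0.05, [0, 0, -0.015], 0], [0.05, [0, 0, -0.015], 0]]}}

```text
time_s: 6.05
tcp_pos: [555.0, -292.2, 80.2]
orientation: [[-0.911, 0.412, 0.0], [0.412, 0.911, -0.0], [-0.0, -0.0, -1.0]]
ft_force: [-0.3, 0.0, -0.5]
finger_gap: 50.3
grasp_force: 0.0
```

Run:
```python
from h import *
print('hold',robot.hold_point_z)
d=robot.get_image('wrist'); s=robot.get_state(); P=cloud(d); print('now',s['tcp_pos'].round(1),s['finger_gap'],s['ft_force'].round(1))
R=s['orientation']; Q=(P-s['tcp_pos'])@R
m=(np.abs(Q[...,0]-10)<3)&(np.abs(Q[...,1])<45)&(Q[...,2]<-20)&(Q[...,2]>-80)
print('tip z rel tcp',np.sort(Q[m][:,2])[-30::6].round(1), 'cover top', np.nanmedian(P[...,2][np.abs(P[...,2]-103)<8]))
```

```text
hold 18.700000000000003
now [ 555.  -292.2   80.2] 50.14214343887517 [ 0.6 -0.3 -0.5]
tip z rel tcp [-25.  -25.  -24.8 -24.8 -24.7] cover top 106.4122336855432
```

Request:
{"op": "arm_command", "data": {"targets": [[0.02, [0, 0, 0], 0], [0.01, [0, 0, 0], 0], [0.01, [0, 0, 0], 0], [0.01, [0, 0, 0], 0], [0.01, [0, 0, 0], 0], [0.01, [0, 0, 0], 0], [0.01, [0, 0, 0], 0], [0.01, [0, 0, 0], 0]]}}

```text
time_s: 6.9
tcp_pos: [555.2, -292.0, 80.2]
orientation: [[-0.911, 0.412, 0.0], [0.412, 0.911, -0.0], [-0.0, 0.0, -1.0]]
ft_force: [1.2, 2.3, 5.1]
finger_gap: 26.2
grasp_force: 58.8
```

The knob is gripped, with the gap blocked at 26 mm and 59 N. I lift and carry it to the clear place.

Request:
{"op": "arm_command", "data": {"targets": [[0.01, [0, 0, 0.008], 0], [0.01, [0, 0, 0.025], 0], [0.01, [0, 0, 0.045], 0], [0.01, [0, 0, 0.06], 0], [0.01, [0, 0.015, 0.06], 0], [0.01, [0, 0.035, 0.06], 0], [0.01, [0, 0.055, 0.06], 0], [0.01, [0, 0.07, 0.06], 0]]}}

```text
time_s: 7.7
tcp_pos: [554.7, -220.0, 139.7]
orientation: [[-0.912, 0.411, -0.001], [0.411, 0.912, 0.001], [0.001, 0.0, -1.0]]
ft_force: [1.2, 0.2, -1.2]
finger_gap: 25.9
grasp_force: 59.2
```

Request:
{"op": "arm_command", "data": {"targets": [[0.01, [0.005, 0.015, 0], 0], [0.01, [0.015, 0.035, 0], 0], [0.01, [0.03, 0.055, 0], 0], [0.01, [0.045, 0.07, 0], 0], [0.01, [0.06, 0.085, 0], 0], [0.01, [0.07, 0.095, 0], 0], [0.01, [0.075, 0.097, 0], 0], [0.01, [0.075, 0.097, 0], 0]]}}

```text
time_s: 8.5
tcp_pos: [630.2, -124.9, 139.7]
orientation: [[-0.911, 0.412, -0.0], [0.412, 0.911, -0.0], [0.0, -0.0, -1.0]]
ft_force: [-0.2, -0.9, -1.3]
finger_gap: 25.8
grasp_force: 59.2
```

Run:
```python
from h import *
s=robot.get_state(); print(s['tcp_pos'].round(1),s['finger_gap'],s['ft_force'].round(1))
d=robot.get_image('top'); np.savez('pics/top3.npz',**d); e=robot.get_image('scene'); np.savez('pics/scene3.npz',**e)
cv2.imwrite('pics/c4.png',cv2.cvtColor(np.vstack([d['img'][60:240,200:500],e['img'][90:270,280:580]]),cv2.COLOR_RGB2BGR))
```

```text
[ 630.2 -124.9  139.7] 25.832200432315247 [-0.2 -0.9 -1.3]
```

View pics/c4.png

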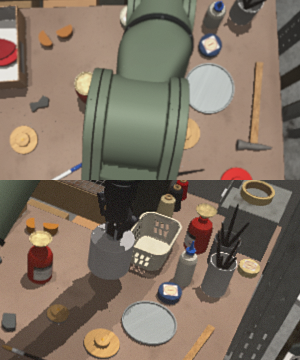

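The cover is held over the clear place and the keeper is bare: top-view crop (210,88), scene crop (148,322). I set the cover down.

Request:
{"op": "arm_command", "data": {"targets": [[0.01, [0, 0, -0.015], 0], [0.01, [0, 0, -0.035], 0], [0.01, [0, 0, -0.05], 0], [0.01, [0, 0, -0.058], 0], [0.01, [0, 0, -0.062], 0], [0.01, [0, 0, -0.064], 0], [0.01, [0, 0, -0.065], 0], [0.01, [0, 0, -0.066], 0]]}}

```text
time_s: 9.4
tcp_pos: [630.2, -125.2, 74.5]
orientation: [[-0.911, 0.412, 0.001], [0.412, 0.911, -0.0], [-0.001, 0.0, -1.0]]
ft_force: [-0.7, -1.0, -1.6]
finger_gap: 26.1
grasp_force: 59.2
```

Request:
{"op": "arm_command", "data": {"targets": [[0.06, [0, 0, 0], 0], [0.06, [0, 0, 0], 0], [0.06, [0, 0, 0], 0], [0.06, [0, 0, 0], 0], [0.06, [0, 0, 0.01], 0], [0.06, [0, 0, 0.04], 0], [0.06, [0, 0, 0.08], 0], [0.06, [0, 0, 0.12], 0]]}}

```text
time_s: 10.2
tcp_pos: [629.7, -125.1, 196.3]
orientation: [[-0.911, 0.412, 0.0], [0.412, 0.911, -0.0], [-0.0, -0.0, -1.0]]
ft_force: [0.9, -0.4, -0.4]
finger_gap: 60.1
grasp_force: 0.0
```

Run:
```python
from h import *
for n in ['top','scene']:
    d=dict(np.load(f'pics/{n}3.npz')); g=cv2.cvtColor(d['img'],cv2.COLOR_RGB2GRAY)
    hsv=cv2.cvtColor(d['img'],cv2.COLOR_RGB2HSV); b=(380,440,115,180) if n=='top' else (395,462,200-40+28,265)
    if n=='scene': b=(398,462,385-90-90-10+0,262)
    x0,x1,y0,y1=b
    m=(hsv[...,1]<45)&(hsv[...,2]>90)&roi(*b); m=cv2.morphologyEx(m.astype(np.uint8),cv2.MORPH_OPEN,np.ones((3,3)))
    e,c=ellc(d,m,12); print(n,cv2.fitEllipse(c)[0],'keeper',np.round(e[0],1),np.round(e[1],1))
```

```text
top (405.7558898925781, 150.0653839111328) keeper [ 547.9 -280.4] [136.3 174.3]
scene (428.67364501953125, 232.48135375976562) keeper [ 553.5 -289.2] [135.7 140.9]
```

Request:
{"op": "arm_command", "data": {"targets": [[0.07, [-0.02, -0.01, 0.02], 0], [0.07, [-0.06, -0.03, 0.02], 0], [0.07, [-0.1, -0.045, 0.01], 0], [0.07, [-0.14, -0.065, -0.02], 0], [0.07, [-0.175, -0.08, -0.04], 0], [0.07, [-0.195, -0.09, -0.06], 0], [0.07, [-0.2, -0.091, -0.06], 0], [0.07, [-0.2, -0.091, -0.06], 0]]}}

```text
time_s: 11.0
tcp_pos: [430.0, -216.4, 134.8]
orientation: [[-0.911, 0.413, 0.0], [0.413, 0.911, -0.0], [-0.0, -0.0, -1.0]]
ft_force: [0.1, 0.5, 0.0]
finger_gap: 69.8
grasp_force: 0.0
```

```bash
cat >> h.py <<'E'
def sub_hull(c): return cv2.convexHull(c.astype(np.int32)).reshape(-1,2)
def keeper(d,b,z=12):
    hsv=cv2.cvtColor(d['img'],cv2.COLOR_RGB2HSV)
    m=(hsv[...,1]<45)&(hsv[...,2]>90)&roi(*b); m=cv2.morphologyEx(m.astype(np.uint8),cv2.MORPH_OPEN,np.ones((5,5)))
    cs,_=cv2.findContours(m,cv2.RETR_EXTERNAL,cv2.CHAIN_APPROX_NONE); c=sub_hull(max(cs,key=cv2.contourArea).reshape(-1,2))
    return circle(d,c,z)
E
python3 - <<'E'
from h import *
for n,b in [('top',(380,440,122,180)),('scene',(398,462,195,262))]:
    d=dict(np.load(f'pics/{n}3.npz')); e=keeper(d,b); print(n,np.round(e[0],1),np.round(e[1],1))
s=robot.get_state(); print(s['tcp_pos'].round(1))
d=robot.get_image('wrist'); np.savez('pics/wrist4.npz',**d); save(d,'wrist4')
t=robot.get_image('top'); np.savez('pics/top4.npz',**t)
e=keeper(t,(380,440,122,180)); print('top now',np.round(e[0],1),np.round(e[1],1))
P=cloud(t); h=t['img'][60:240,200:500]
q=P[(np.hypot(P[...,0]-630,P[...,1]+125)<90)&(np.abs(P[...,2]-100)<7)]; print('cover top',((np.percentile(q,1,0)+np.percentile(q,99,0))/2).round(),np.ptp(q,axis=0).round(),len(q))
for c in blobs(d,600): e=circle(d,c,9); print(c.mean(0).round(),np.round(e[0],1),np.round(e[1],1))
E
```

```text
top [ 544.  -274.5] [144.6 184.8]
scene [ 554.7 -289.2] [140.7 142.4]
[ 430.  -216.4  134.8]
top now [ 537.2 -297.5] [153.2 182.9]
cover top [ 630. -124.  100.] [114. 112.  13.] 1330
[155. 271.] [ 449.2 -415.9] [ 20.5 147.2]
[317. 181.] [ 432.7 -215.9] [84.  88.8]
[465. 144.] [454.8 -75. ] [57.5 58. ]
```

View pics/wrist4.png

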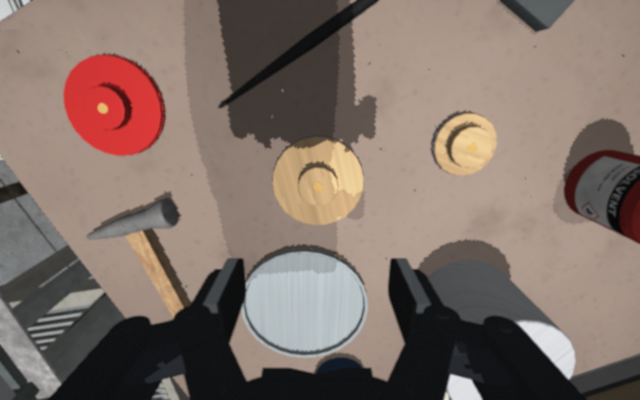

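The cover stands upright, measured at (630,-124) with its top at 100. The wrist view shows pad_90 at (317,181), the keeper at (305,300), pad_60 at (465,144) and the red look-alike at (115,105). I go down on pad_90's hub.

Request:
{"op": "arm_command", "data": {"targets": [[0.055, [0.001, 0, -0.03], 0], [0.055, [0.001, 0, -0.07], 0], [0.055, [0.001, 0, -0.1], 0], [0.055, [0.001, 0, -0.12], 0], [0.055, [0.001, 0, -0.132], 0], [0.048, [0.001, 0, -0.14], 0], [0.048, [0.001, 0, -0.142], 0], [0.048, [0.001, 0, -0.142], 0]]}}

```text
time_s: 11.9
tcp_pos: [431.4, -216.2, -7.4]
orientation: [[-0.911, 0.412, 0.001], [0.412, 0.911, -0.0], [-0.001, -0.0, -1.0]]
ft_force: [0.4, 1.4, 0.4]
finger_gap: 47.9
grasp_force: 0.0
```

```bash
cat >> h.py <<'E'
def tips():
    d=robot.get_image('wrist'); s=robot.get_state(); P=cloud(d)
    Q=(P-s['tcp_pos'])@s['orientation']; g=s['finger_gap']/2
    m=(Q[...,0]>6)&(np.abs(np.abs(Q[...,1])-g-3)<5)&(Q[...,2]<0)&(Q[...,2]>-90)
    z=np.sort(Q[m][:,2]); print('tcp',s['tcp_pos'].round(1),'gap',round(s['finger_gap'],1),'F',s['ft_force'].round(1),'tip rel (raw)',z[-40::8].round(1),len(z)); return d
E
python3 - <<'E'
from h import *
d=dict(np.load('pics/wrist4.npz')); e=keeper(d,(240,372,238,362)); print('keeper wrist',np.round(e[0],1),np.round(e[1],1))
d=tips(); save(d,'wrist5')
E
```

```text
keeper wrist [ 552.2 -287.4] [132.5 146.3]
tcp [ 431.4 -216.3   -7.3] gap 48.1 F [-0.  -0.3 -0.4] tip rel (raw) [-6.3 -6.3 -6.3 -6.2 -6.1] 13223
```

View pics/wrist5.png

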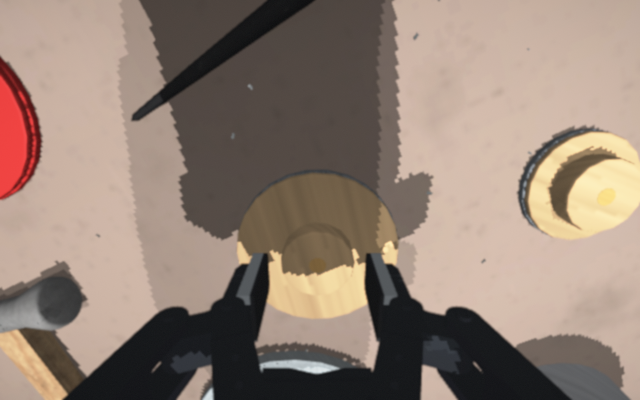

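The fingers straddle the hub at (318,255), with no contact yet. I creep down.

Request:
{"op": "arm_command", "data": {"targets": [[0.044, [0, 0, -0.002], 0], [0.044, [0, 0, -0.004], 0], [0.044, [0, 0, -0.005], 0], [0.044, [0, 0, -0.006], 0], [0.044, [0, 0, -0.007], 0], [0.044, [0, 0, -0.008], 0], [0.044, [0, 0, -0.008], 0], [0.044, [0, 0, -0.008], 0]]}}

```text
time_s: 12.75
tcp_pos: [430.9, -216.1, -16.0]
orientation: [[-0.911, 0.412, -0.0], [0.412, 0.911, -0.0], [0.0, -0.0, -1.0]]
ft_force: [-0.2, -0.5, 0.5]
finger_gap: 44.1
grasp_force: 0.0
```

Request:
{"op": "arm_command", "data": {"targets": [[0.044, [0, 0, -0.001], 0], [0.044, [0, 0, -0.002], 0], [0.044, [0, 0, -0.002], 0], [0.044, [0, 0, -0.003], 0], [0.044, [0, 0, -0.003], 0], [0.044, [0, 0, -0.003], 0], [0.044, [0, 0, -0.003], 0], [0.044, [0, 0, -0.003], 0]]}}

```text
time_s: 13.55
tcp_pos: [431.0, -216.1, -18.9]
orientation: [[-0.911, 0.412, 0.0], [0.412, 0.911, -0.0], [-0.0, -0.0, -1.0]]
ft_force: [-0.4, 0.4, 0.3]
finger_gap: 44.1
grasp_force: 0.0
```

Request:
{"op": "arm_command", "data": {"targets": [[0.03, [0, 0, 0], 0], [0.02, [0, 0, 0], 0], [0.02, [0, 0, 0], 0], [0.02, [0, 0, 0], 0], [0.02, [0, 0, 0], 0], [0.02, [0, 0, 0], 0], [0.02, [0, 0, 0.002], 0], [0.02, [0, 0, 0.004], 0]]}}

```text
time_s: 14.35
tcp_pos: [430.9, -216.1, -14.9]
orientation: [[-0.911, 0.412, -0.0], [0.412, 0.911, -0.0], [0.0, -0.0, -1.0]]
ft_force: [-0.0, 0.0, -0.7]
finger_gap: 35.4
grasp_force: 59.8
```

Gripped: 35.4 mm gap at 60 N, so the pad's underside is at TCP z + 19. I lift it and go over the can.

Request:
{"op": "arm_command", "data": {"targets": [[0.02, [0, 0, 0.01], 0], [0.02, [0, 0, 0.035], 0], [0.02, [0, 0, 0.07], 0], [0.02, [0, 0, 0.105], 0], [0.02, [0, 0, 0.14], 0], [0.02, [0, 0, 0.165], 0], [0.02, [0.008, 0.017, 0.18], 0], [0.02, [0.022, 0.047, 0.18], 0]]}}

```text
time_s: 15.15
tcp_pos: [453.1, -170.4, 167.6]
orientation: [[-0.91, 0.415, 0.003], [0.415, 0.91, -0.002], [-0.003, -0.001, -1.0]]
ft_force: [1.2, 0.5, -1.3]
finger_gap: 35.4
grasp_force: 60.0
```

Request:
{"op": "arm_command", "data": {"targets": [[0.02, [0.016, 0.035, 0], 0], [0.02, [0.034, 0.073, 0], 0], [0.02, [0.051, 0.11, 0], 0], [0.02, [0.067, 0.145, 0], 0], [0.02, [0.083, 0.18, 0], 0], [0.02, [0.093, 0.202, 0], 0], [0.02, [0.097, 0.21, 0], 0], [0.02, [0.097, 0.21, 0], 0]]}}

```text
time_s: 15.95
tcp_pos: [549.9, 41.4, 165.3]
orientation: [[-0.912, 0.411, -0.0], [0.411, 0.912, -0.0], [0.0, -0.0, -1.0]]
ft_force: [0.2, -0.7, -0.3]
finger_gap: 35.1
grasp_force: 60.0
```

Run:
```python
from h import *
s=robot.get_state(); print(s['tcp_pos'].round(1),s['finger_gap'],s['ft_force'].round(1))
d=robot.get_image('wrist'); np.savez('pics/wrist6.npz',**d)
e=robot.get_image('scene');np.savez('pics/scene6.npz',**e);P=cloud(d)
cv2.imwrite('pics/c6.png',cv2.cvtColor(np.vstack([d['img'][100:400,120:520],cv2.resize(e['img'][90:240,240:440],(400,300))]),cv2.COLOR_RGB2BGR))
```

```text
[549.9  41.4 165.3] 35.052834405907774 [ 0.2 -0.7 -0.3]
```

View pics/c6.png

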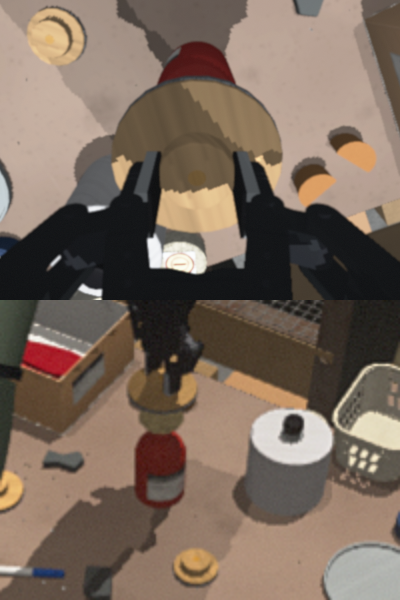

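Pad_90 is held level (wrist crop (198,155)), above the can (scene crop (160,390)). I press down step by step.

Request:
{"op": "arm_command", "data": {"targets": [[0.02, [0, 0, -0.015], 0], [0.02, [0, 0, -0.03], 0], [0.02, [0, 0, -0.038], 0], [0.02, [0, 0, -0.042], 0], [0.02, [0, 0, -0.045], 0], [0.02, [0, 0, -0.048], 0], [0.02, [0, 0, -0.05], 0], [0.02, [0, 0, -0.05], 0]]}}

```text
time_s: 16.85
tcp_pos: [550.0, 40.7, 115.2]
orientation: [[-0.911, 0.412, 0.0], [0.412, 0.911, -0.0], [-0.0, -0.0, -1.0]]
ft_force: [-1.3, -0.9, 3.3]
finger_gap: 35.4
grasp_force: 60.2
```

Request:
{"op": "arm_command", "data": {"targets": [[0.02, [0, 0, -0.001], 0], [0.02, [0, 0, -0.002], 0], [0.02, [0, 0, -0.003], 0], [0.02, [0, 0, -0.004], 0], [0.02, [0, 0, -0.005], 0], [0.02, [0, 0, -0.005], 0], [0.02, [0, 0, -0.005], 0], [0.02, [0, 0, -0.005], 0]]}}

```text
time_s: 17.65
tcp_pos: [550.3, 40.6, 110.7]
orientation: [[-0.911, 0.412, 0.001], [0.412, 0.911, -0.0], [-0.001, 0.0, -1.0]]
ft_force: [-0.6, -3.6, 11.7]
finger_gap: 35.1
grasp_force: 61.4
```

Request:
{"op": "arm_command", "data": {"targets": [[0.02, [0, 0, -0.001], 0], [0.02, [0, 0, -0.0015], 0], [0.02, [0, 0, -0.0015], 0], [0.02, [0, 0, -0.0015], 0], [0.02, [0, 0, -0.0015], 0], [0.02, [0, 0, -0.0015], 0], [0.02, [0, 0, -0.0015], 0], [0.02, [0, 0, -0.0015], 0]]}}

```text
time_s: 18.45
tcp_pos: [551.1, 40.3, 110.4]
orientation: [[-0.911, 0.413, 0.003], [0.413, 0.911, -0.001], [-0.003, 0.001, -1.0]]
ft_force: [-4.0, -5.3, 33.3]
finger_gap: 35.2
grasp_force: 63.5
```

Request:
{"op": "arm_command", "data": {"targets": [[0.02, [0, 0, 0], 0], [0.02, [0, 0, 0], 0], [0.02, [0, 0, 0], 0], [0.02, [0, 0, 0], 0], [0.02, [0, 0, 0], 0], [0.02, [0, 0, 0], 0], [0.02, [0, 0, 0], 0], [0.02, [0, 0, 0], 0]]}}

```text
time_s: 19.25
tcp_pos: [551.1, 40.3, 110.4]
orientation: [[-0.911, 0.413, 0.003], [0.413, 0.911, -0.001], [-0.003, 0.001, -1.0]]
ft_force: [-3.4, -5.0, 34.0]
finger_gap: 35.4
grasp_force: 63.5
```

The dish is at its stop: 34 N, no further travel, held over 1.6 s. I lift off and re-measure the keeper on the way.

Request:
{"op": "arm_command", "data": {"targets": [[0.02, [0, 0, 0.003], 0], [0.02, [0, 0, 0.008], 0], [0.02, [0, 0, 0.015], 0], [0.02, [0, 0, 0.03], 0], [0.02, [0, 0, 0.045], 0], [0.02, [0, 0, 0.056], 0], [0.02, [0, -0.02, 0.056], 0], [0.02, [0, -0.05, 0.056], 0]]}}

```text
time_s: 20.05
tcp_pos: [550.1, -8.1, 165.0]
orientation: [[-0.912, 0.409, 0.001], [0.409, 0.912, 0.001], [-0.0, 0.001, -1.0]]
ft_force: [-0.5, -0.2, -0.1]
finger_gap: 35.3
grasp_force: 60.1
```

```bash
cat >> h.py <<'E'
def keeper2(d,b,z=12):
    """rim outline: edges in roi whose projection lies in a ring near r=71, then robust circle fit"""
    P=cloud(d); 
    g=cv2.Canny(cv2.cvtColor(d['img'],cv2.COLOR_RGB2GRAY),40,100); ys,xs=np.nonzero((g>0)&roi(*b))
    Q=onplane(d,np.c_[xs,ys],z)[:,:2]; c=np.array([553.5,-289.5])
    from scipy.optimize import least_squares
    for k in (7,5,3.5,2.5,2.5):
        q=Q[np.abs(np.hypot(*(Q-c).T)-71)<k]
        c=least_squares(lambda p:np.hypot(*(q-p).T)-71,c,loss='soft_l1').x
    return c,len(q)
E
python3 - <<'E'
from h import *
for n,b in [('top',(370,450,110,190)),('scene',(385,475,185,275))]:
    d=robot.get_image(n); np.savez(f'pics/{n}7.npz',**d); c=keeper2(d,b); print(n,c)
    if n=='top': cv2.imwrite('pics/c7.png',cv2.cvtColor(cv2.resize(d['img'][90:230,260:460],(800,560)),cv2.COLOR_RGB2BGR))
d=dict(np.load('pics/wrist4.npz')); print('wrist',keeper2(d,(225,385,230,365)))
d=dict(np.load('pics/scene3.npz')); print('scene3',keeper2(d,(385,475,185,275)))
d=dict(np.load('pics/top3.npz')); print('top3',keeper2(d,(375,450,110,190)))
s=robot.get_state(); print(s['tcp_pos'].round(1))
E
```

```text
top (array([ 556.55318058, -289.77109363]), 118)
scene (array([ 556.60150958, -290.03731665]), 115)
wrist (array([ 550.17101226, -287.52126483]), 415)
scene3 (array([ 557.1409194, -289.2070285]), 111)
top3 (array([ 556.3970422, -289.8587453]), 91)
[549.8 -13.  164.8]
```

Request:
{"op": "arm_command", "data": {"targets": [[0.02, [0, -0.04, 0], 0], [0.02, [0, -0.085, 0], 0], [0.02, [0.001, -0.13, 0], 0], [0.02, [0.002, -0.175, 0], 0], [0.02, [0.003, -0.22, -0.01], 0], [0.02, [0.004, -0.255, -0.03], 0], [0.02, [0.005, -0.275, -0.05], 0], [0.02, [0.005, -0.281, -0.07], 0]]}}

```text
time_s: 20.95
tcp_pos: [554.4, -292.5, 93.6]
orientation: [[-0.91, 0.414, -0.0], [0.414, 0.91, -0.001], [-0.0, -0.001, -1.0]]
ft_force: [0.1, 0.2, -1.2]
finger_gap: 34.8
grasp_force: 60.2
```

Request:
{"op": "arm_command", "data": {"targets": [[0.02, [0, 0, -0.02], 0], [0.02, [0, 0, -0.045], 0], [0.02, [0, 0, -0.065], 0], [0.02, [0, 0, -0.08], 0], [0.02, [0, 0, -0.09], 0], [0.02, [0, 0, -0.096], 0], [0.02, [0, 0, -0.1], 0], [0.02, [0, 0, -0.1], 0]]}}

```text
time_s: 21.75
tcp_pos: [555.0, -290.1, -5.4]
orientation: [[-0.911, 0.412, 0.0], [0.412, 0.911, -0.0], [-0.0, -0.0, -1.0]]
ft_force: [-0.0, -0.6, -1.1]
finger_gap: 35.2
grasp_force: 60.2
```

Request:
{"op": "arm_command", "data": {"targets": [[0.02, [0, 0, -0.003], 0], [0.02, [0, 0, -0.005], 0], [0.02, [0, 0, -0.006], 0], [0.02, [0, 0, -0.007], 0], [0.02, [0, 0, -0.007], 0], [0.05, [0, 0, -0.007], 0], [0.05, [0, 0, -0.007], 0], [0.05, [0, 0, -0.007], 0]]}}

```text
time_s: 22.55
tcp_pos: [555.0, -290.1, -12.4]
orientation: [[-0.911, 0.412, 0.0], [0.412, 0.911, -0.0], [-0.0, -0.0, -1.0]]
ft_force: [0.8, 0.0, -0.9]
finger_gap: 50.0
grasp_force: 0.0
```

Request:
{"op": "arm_command", "data": {"targets": [[0.05, [0, 0, 0], 0], [0.05, [0, 0, 0.003], 0], [0.055, [0, 0, 0.015], 0], [0.06, [0, 0, 0.05], 0], [0.06, [0, 0, 0.09], 0], [0.06, [0, 0, 0.13], 0], [0.06, [-0.01, 0.04, 0.16], 0], [0.06, [-0.02, 0.08, 0.18], 0]]}}

```text
time_s: 23.35
tcp_pos: [534.8, -209.9, 170.3]
orientation: [[-0.91, 0.414, 0.003], [0.414, 0.91, -0.001], [-0.003, 0.0, -1.0]]
ft_force: [1.7, 0.9, -0.7]
finger_gap: 60.0
grasp_force: 0.0
```

Run:
```python
from h import *
for n in ['top','scene']:
    d=robot.get_image(n); np.savez(f'pics/{n}8.npz',**d)
    for c in blobs(d,250):
        if 300<c.mean(0)[0]<480 and 100<c.mean(0)[1]<300: e=circle(d,c,15); print(n,c.mean(0).round(),np.round(e[0],1),np.round(e[1],1))
s=robot.get_state(); print(s['tcp_pos'].round(1))
w=robot.get_image('wrist'); np.savez('pics/wrist8.npz',**w); save(w,'wrist8')
```

```text
top [331. 185.] [453.6 -72.5] [51.7 60.7]
top [457. 162.] [ 505.2 -418.5] [ 19.3 436.2]
scene [398. 232.] [ 591.8 -207.3] [737.8 942.1]
[ 535.8 -205.3  171.5]
```

View pics/wrist8.png

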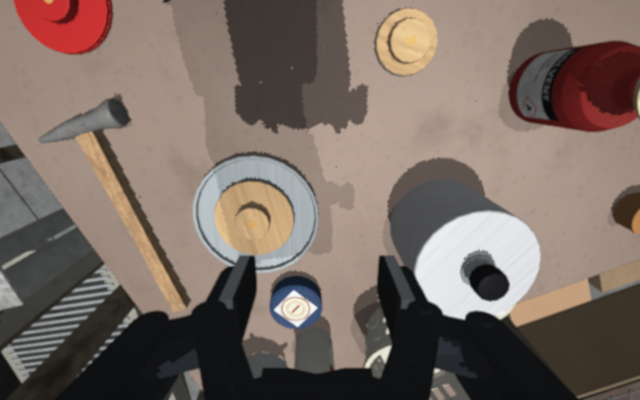

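Pad_90 lies in the keeper: pad (255,217), rim (255,212). I'll check centring numerically, then go to pad_80.

Request:
{"op": "arm_command", "data": {"targets": [[0.06, [-0.02, 0.04, 0], 0], [0.06, [-0.04, 0.085, 0], 0], [0.06, [-0.055, 0.13, 0], 0], [0.06, [-0.07, 0.175, 0], 0], [0.06, [-0.08, 0.22, 0], 0], [0.06, [-0.09, 0.265, 0], 0], [0.06, [-0.1, 0.31, 0], 0], [0.06, [-0.105, 0.34, -0.02], 0]]}}

```text
time_s: 24.3
tcp_pos: [430.3, 132.5, 148.9]
orientation: [[-0.912, 0.411, 0.003], [0.411, 0.912, 0.001], [-0.002, 0.003, -1.0]]
ft_force: [1.2, -0.1, -0.4]
finger_gap: 59.9
grasp_force: 0.0
```

Request:
{"op": "arm_command", "data": {"targets": [[0.06, [-0.003, 0.035, -0.02], 0], [0.06, [-0.006, 0.065, -0.03], 0], [0.06, [-0.01, 0.09, -0.04], 0], [0.06, [-0.01, 0.1, -0.04], 0], [0.06, [-0.01, 0.1, -0.04], 0], [0.06, [-0.01, 0.1, -0.04], 0], [0.06, [-0.01, 0.1, -0.04], 0], [0.06, [-0.01, 0.1, -0.04], 0]]}}

```text
time_s: 25.1
tcp_pos: [420.4, 228.9, 107.9]
orientation: [[-0.911, 0.413, 0.0], [0.413, 0.911, -0.0], [-0.0, 0.0, -1.0]]
ft_force: [-0.1, 1.0, 0.2]
finger_gap: 60.0
grasp_force: 0.0
```

```bash
cat >> h.py <<'E'
def wood(d,b,z):
    """wood disc in roi: convex outline cast on z"""
    hsv=cv2.cvtColor(d['img'],cv2.COLOR_RGB2HSV)
    m=(hsv[...,1]>75)&(hsv[...,0]<28)&(hsv[...,2]>60)&roi(*b)
    m=cv2.morphologyEx(m.astype(np.uint8),cv2.MORPH_OPEN,np.ones((3,3)))
    cs,_=cv2.findContours(m,cv2.RETR_EXTERNAL,cv2.CHAIN_APPROX_NONE); c=sub_hull(max(cs,key=cv2.contourArea).reshape(-1,2))
    e=circle(d,c,z); return np.round(e[0],1),np.round(e[1],1)
E
python3 - <<'E'
from h import *
w=dict(np.load('pics/wrist8.npz')); print('w8 pad',wood(w,(200,310,165,255),15),'rim',keeper(w,(188,322,148,258)))
for n,b,kb in [('top',(385,430,125,175),(370,450,110,190)),('scene',(395,465,195,265),(385,475,185,275))]:
    d=robot.get_image(n); print(n,'pad',wood(d,b,15),'rim',keeper2(d,kb)[0].round(1)); np.savez(f'pics/{n}9.npz',**d)
w=robot.get_image('wrist'); save(w,'wrist9')
for c in blobs(w,800):
    e=circle(w,c,9); print(c.mean(0).round(),np.round(e[0],1),np.round(e[1],1))
print(robot.get_state()['tcp_pos'].round(1))
E
```

```text
w8 pad (array([ 554.8, -289.3]), array([86.7, 88. ])) rim ((554.2188720703125, -287.8253479003906), (138.2375030517578, 144.79991149902344), 154.21444702148438)
top pad (array([ 553.3, -289.3]), array([86. , 87.5])) rim [ 556.7 -289.9]
scene pad (array([ 554.3, -290.8]), array([87.7, 91.1])) rim [ 556.5 -290.1]
[ 69. 331.] [455.5 -76.4] [56.  66.1]
[318. 188.] [420.8 230.8] [77.4 77.5]
[420.2 229.5 107.7]
```

Pad_90 is within about 1–2 mm of the keeper's axis. Pad_80 is at (420,230.5), right below the tool, so I grip it.

Request:
{"op": "arm_command", "data": {"targets": [[0.055, [0, 0, -0.03], 0], [0.055, [0, 0, -0.07], 0], [0.05, [0, 0, -0.1], 0], [0.048, [0, 0.001, -0.114], 0], [0.046, [0, 0.001, -0.12], 0], [0.046, [0, 0.001, -0.123], 0], [0.046, [0, 0.001, -0.126], 0], [0.046, [0, 0.001, -0.126], 0]]}}

```text
time_s: 26.05
tcp_pos: [420.2, 231.0, -18.0]
orientation: [[-0.911, 0.412, 0.001], [0.412, 0.911, 0.0], [-0.0, 0.001, -1.0]]
ft_force: [0.3, 0.1, 0.7]
finger_gap: 46.0
grasp_force: 0.0
```

Request:
{"op": "arm_command", "data": {"targets": [[0.03, [0, 0, 0], 0], [0.02, [0, 0, 0], 0], [0.02, [0, 0, 0], 0], [0.02, [0, 0, 0], 0], [0.02, [0, 0, 0], 0], [0.02, [0, 0, 0], 0], [0.02, [0, 0, 0.005], 0], [0.02, [0, 0, 0.015], 0]]}}

```text
time_s: 26.85
tcp_pos: [419.8, 230.8, -3.0]
orientation: [[-0.911, 0.412, -0.0], [0.412, 0.911, -0.0], [0.0, -0.0, -1.0]]
ft_force: [-0.9, 0.1, -0.6]
finger_gap: 35.2
grasp_force: 59.9
```

Request:
{"op": "arm_command", "data": {"targets": [[0.02, [0, 0, 0.03], 0], [0.02, [0, 0, 0.065], 0], [0.02, [0, 0, 0.1], 0], [0.02, [0, 0, 0.135], 0], [0.02, [0, 0, 0.16], 0], [0.02, [0.01, -0.015, 0.168], 0], [0.02, [0.03, -0.04, 0.168], 0], [0.02, [0.055, -0.075, 0.168], 0]]}}

```text
time_s: 27.65
tcp_pos: [475.1, 156.2, 165.9]
orientation: [[-0.912, 0.409, 0.001], [0.409, 0.912, 0.001], [-0.0, 0.001, -1.0]]
ft_force: [0.9, -0.2, -1.3]
finger_gap: 35.2
grasp_force: 60.0
```

Request:
{"op": "arm_command", "data": {"targets": [[0.02, [0.025, -0.035, 0], 0], [0.02, [0.045, -0.07, 0], 0], [0.02, [0.06, -0.095, 0], 0], [0.02, [0.07, -0.11, 0], 0], [0.02, [0.075, -0.1154, 0], 0], [0.02, [0.075, -0.1154, 0], 0], [0.02, [0.075, -0.1154, 0], 0], [0.02, [0.075, -0.1154, 0], 0]]}}

```text
time_s: 28.45
tcp_pos: [549.5, 41.6, 164.8]
orientation: [[-0.912, 0.411, -0.0], [0.411, 0.912, 0.0], [0.0, 0.0, -1.0]]
ft_force: [0.7, -1.3, -0.6]
finger_gap: 34.8
grasp_force: 60.0
```

Run:
```python
from h import *
s=robot.get_state(); print(s['tcp_pos'].round(1),s['finger_gap'],s['ft_force'].round(1))
d=robot.get_image('scene'); P=cloud(d)
hsv=cv2.cvtColor(d['img'],cv2.COLOR_RGB2HSV)
m=((hsv[...,0]<8)|(hsv[...,0]>172))&(hsv[...,1]>110)&roi(295,345,130,205)
a=dict(np.load('pics/scene0.npz')); h2=cv2.cvtColor(a['img'],cv2.COLOR_RGB2HSV)
m2=((h2[...,0]<8)|(h2[...,0]>172))&(h2[...,1]>110)&roi(295,345,130,205)
r=slice(170,200)
for q in (m2,m):
    ys,xs=np.nonzero(q); k=ys>165; print('can lower body px',xs[k].min(),xs[k].max(),ys.max(),xs[k].mean())
q=P[(np.hypot(P[...,0]-630,P[...,1]+125)<110)&(np.abs(P[...,2]-100)<7)]; print('cover',((np.percentile(q,1,0)+np.percentile(q,99,0))/2).round(),len(q))
```

```text
[549.5  41.6 164.8] 34.81939213922813 [ 0.7 -1.3 -0.6]
can lower body px 307 332 193 318.10687022900765
can lower body px 307 332 194 318.0199004975124
cover [ 649. -104.  100.] 897
```

The can hasn't moved. I press pad_80.

Request:
{"op": "arm_command", "data": {"targets": [[0.02, [0, 0, -0.015], 0], [0.02, [0, 0, -0.03], 0], [0.02, [0, 0, -0.04], 0], [0.02, [0, 0, -0.045], 0], [0.02, [0, 0, -0.049], 0], [0.02, [0, 0, -0.052], 0], [0.02, [0, 0, -0.054], 0], [0.02, [0, 0, -0.055], 0]]}}

```text
time_s: 29.3
tcp_pos: [551.2, 40.5, 111.3]
orientation: [[-0.911, 0.412, 0.004], [0.412, 0.911, 0.0], [-0.003, 0.002, -1.0]]
ft_force: [-5.0, 0.6, 39.4]
finger_gap: 35.4
grasp_force: 64.2
```

Request:
{"op": "arm_command", "data": {"targets": [[0.02, [0, 0, -0.0005], 0], [0.02, [0, 0, -0.001], 0], [0.02, [0, 0, -0.001], 0], [0.02, [0, 0, -0.001], 0], [0.02, [0, 0, -0.001], 0], [0.02, [0, 0, -0.001], 0], [0.02, [0, 0, -0.001], 0], [0.02, [0, 0, -0.001], 0]]}}

```text
time_s: 30.1
tcp_pos: [551.6, 40.5, 111.3]
orientation: [[-0.911, 0.412, 0.005], [0.412, 0.911, 0.0], [-0.004, 0.002, -1.0]]
ft_force: [-5.3, -0.2, 43.3]
finger_gap: 35.5
grasp_force: 64.6
```

Request:
{"op": "arm_command", "data": {"targets": [[0.02, [0, 0, 0], 0], [0.02, [0, 0, 0], 0], [0.02, [0, 0, 0], 0], [0.02, [0, 0, 0], 0], [0.02, [0, 0, 0], 0], [0.02, [0, 0, 0], 0], [0.02, [0, 0, 0], 0], [0.02, [0, 0, 0], 0]]}}

```text
time_s: 30.9
tcp_pos: [551.6, 40.5, 111.3]
orientation: [[-0.911, 0.412, 0.005], [0.412, 0.911, 0.0], [-0.004, 0.002, -1.0]]
ft_force: [-6.7, -0.1, 43.6]
finger_gap: 35.0
grasp_force: 64.6
```

Request:
{"op": "arm_command", "data": {"targets": [[0.02, [0, 0, 0.003], 0], [0.02, [0, 0, 0.008], 0], [0.02, [0, 0, 0.015], 0], [0.02, [0, 0, 0.03], 0], [0.02, [0, 0, 0.045], 0], [0.02, [0, 0, 0.056], 0], [0.02, [0, -0.02, 0.056], 0], [0.02, [0, -0.05, 0.056], 0]]}}

```text
time_s: 31.7
tcp_pos: [550.1, -8.6, 165.0]
orientation: [[-0.912, 0.41, 0.001], [0.41, 0.912, 0.001], [-0.0, 0.001, -1.0]]
ft_force: [-0.0, -1.6, -0.7]
finger_gap: 35.2
grasp_force: 60.3
```

Request:
{"op": "arm_command", "data": {"targets": [[0.02, [0, -0.04, 0], 0], [0.02, [0, -0.085, 0], 0], [0.02, [0.001, -0.13, 0], 0], [0.02, [0.002, -0.175, 0], 0], [0.02, [0.003, -0.22, -0.01], 0], [0.02, [0.004, -0.255, -0.03], 0], [0.02, [0.005, -0.275, -0.05], 0], [0.02, [0.005, -0.28, -0.07], 0]]}}

```text
time_s: 32.5
tcp_pos: [554.1, -292.5, 93.7]
orientation: [[-0.91, 0.415, -0.0], [0.415, 0.91, -0.001], [-0.0, -0.001, -1.0]]
ft_force: [0.9, -0.8, -1.0]
finger_gap: 35.2
grasp_force: 60.3
```

Request:
{"op": "arm_command", "data": {"targets": [[0.02, [0, 0, -0.02], 0], [0.02, [0, 0, -0.045], 0], [0.02, [0, 0, -0.06], 0], [0.02, [0, 0, -0.07], 0], [0.02, [0, 0, -0.075], 0], [0.02, [0, 0, -0.078], 0], [0.02, [0, 0, -0.08], 0], [0.02, [0, 0, -0.08], 0]]}}

```text
time_s: 33.3
tcp_pos: [555.1, -289.6, 14.9]
orientation: [[-0.911, 0.412, 0.0], [0.412, 0.911, -0.0], [-0.0, -0.0, -1.0]]
ft_force: [1.0, -0.1, -0.6]
finger_gap: 35.1
grasp_force: 60.3
```

Request:
{"op": "arm_command", "data": {"targets": [[0.02, [0, 0, -0.002], 0], [0.02, [0, 0, -0.003], 0], [0.02, [0, 0, -0.004], 0], [0.02, [0, 0, -0.0045], 0], [0.02, [0, 0, -0.0045], 0], [0.05, [0, 0, -0.0045], 0], [0.05, [0, 0, -0.0045], 0], [0.05, [0, 0, -0.0045], 0]]}}

```text
time_s: 34.1
tcp_pos: [554.9, -289.5, 10.0]
orientation: [[-0.911, 0.412, -0.0], [0.412, 0.911, -0.0], [0.0, -0.0, -1.0]]
ft_force: [-0.1, -1.0, -0.0]
finger_gap: 50.2
grasp_force: 0.0
```

Request:
{"op": "arm_command", "data": {"targets": [[0.05, [0, 0, 0], 0], [0.05, [0, 0, 0.003], 0], [0.055, [0, 0, 0.015], 0], [0.06, [0, 0, 0.05], 0], [0.06, [0, 0, 0.09], 0], [0.06, [0, 0, 0.13], 0], [0.06, [-0.01, 0.04, 0.14], 0], [0.06, [-0.03, 0.075, 0.14], 0]]}}

```text
time_s: 34.9
tcp_pos: [525.9, -213.5, 152.5]
orientation: [[-0.911, 0.412, 0.004], [0.412, 0.911, -0.001], [-0.004, 0.001, -1.0]]
ft_force: [1.5, 0.9, -0.9]
finger_gap: 59.9
grasp_force: 0.0
```

Request:
{"op": "arm_command", "data": {"targets": [[0.06, [-0.015, 0.03, 0], 0], [0.06, [-0.03, 0.06, 0], 0], [0.06, [-0.045, 0.09, -0.01], 0], [0.06, [-0.06, 0.12, -0.02], 0], [0.06, [-0.07, 0.135, -0.03], 0], [0.06, [-0.072, 0.14, -0.035], 0], [0.06, [-0.072, 0.14, -0.035], 0], [0.06, [-0.072, 0.14, -0.035], 0]]}}

```text
time_s: 35.7
tcp_pos: [453.7, -75.4, 115.6]
orientation: [[-0.911, 0.413, 0.001], [0.413, 0.911, -0.001], [-0.001, -0.0, -1.0]]
ft_force: [0.3, -1.1, -0.1]
finger_gap: 60.2
grasp_force: 0.0
```

Run:
```python
from h import *
print(robot.get_state()['tcp_pos'].round(1))
for n,b in [('top',(385,435,120,175)),('scene',(395,465,180,260))]:
    d=robot.get_image(n); np.savez(f'pics/{n}10.npz',**d); P=cloud(d)
    print(n,'upper pad',wood(d,b,37))
    q=P[(np.hypot(P[...,0]-630,P[...,1]+125)<110)&(np.abs(P[...,2]-100)<7)]; print('cover',((np.percentile(q,1,0)+np.percentile(q,99,0))/2).round(),np.ptp(q,axis=0).round(),len(q))
w=robot.get_image('wrist'); np.savez('pics/wrist10.npz',**w); save(w,'wrist10')
for c in blobs(w,800):
    e=circle(w,c,9); print(c.mean(0).round(),np.round(e[0],1),np.round(e[1],1))
s=d['img']; cv2.imwrite('pics/c10.png',cv2.cvtColor(np.vstack([w['img'],cv2.resize(s[120:280,300:556],(640,400))])[::1],cv2.COLOR_RGB2BGR)[100:700])
```

```text
[453.7 -75.4 115.6]
top upper pad (array([ 550. , -285.8]), array([84.4, 86.4]))
cover [ 651. -103.  100.] [113. 110.  13.] 1331
scene upper pad (array([ 543.6, -293.5]), array([ 86.6, 106.7]))
cover [ 650. -104.   99.] [115. 110.  13.] 890
[ 36. 326.] [ 472.3 -422.1] [ 19.7 200.1]
[318. 187.] [454.8 -74.5] [57.4 57.8]
```

View pics/c10.png

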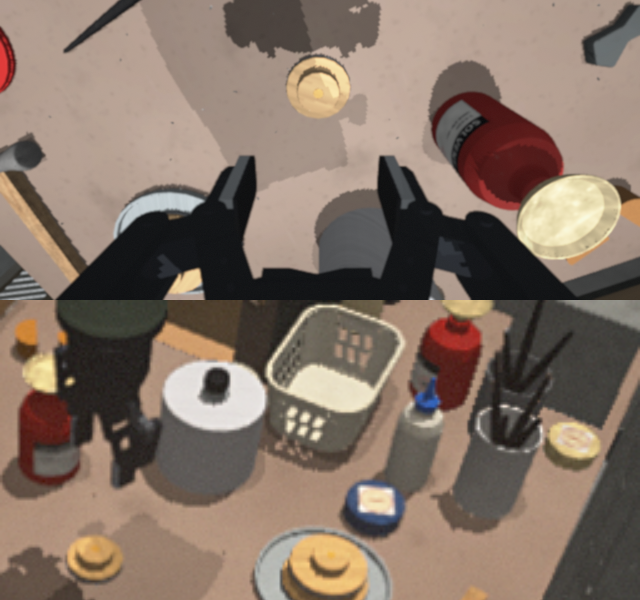

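The cover has been knocked to (650.5,-103.5) but stands upright. The stack looks centred in the keeper (scene crop (325,570)), and pad_60 is under the tool at wrist (318,187). I grip pad_60.

Request:
{"op": "arm_command", "data": {"targets": [[0.055, [0.001, 0, -0.04], 0], [0.055, [0.001, 0, -0.08], 0], [0.05, [0.001, 0, -0.11], 0], [0.048, [0.001, 0, -0.122], 0], [0.046, [0.001, 0, -0.128], 0], [0.046, [0.001, 0, -0.131], 0], [0.046, [0.001, 0, -0.134], 0], [0.046, [0.001, 0, -0.134], 0]]}}

```text
time_s: 36.65
tcp_pos: [454.4, -74.6, -18.4]
orientation: [[-0.911, 0.412, 0.001], [0.412, 0.911, -0.0], [-0.001, 0.0, -1.0]]
ft_force: [0.4, 0.3, 0.1]
finger_gap: 45.9
grasp_force: 0.0
```

Request:
{"op": "arm_command", "data": {"targets": [[0.03, [0, 0, 0], 0], [0.02, [0, 0, 0], 0], [0.02, [0, 0, 0], 0], [0.02, [0, 0, 0], 0], [0.02, [0, 0, 0], 0], [0.02, [0, 0, 0], 0], [0.02, [0, 0, 0.005], 0], [0.02, [0, 0, 0.015], 0]]}}

```text
time_s: 37.45
tcp_pos: [453.9, -74.5, -3.5]
orientation: [[-0.911, 0.412, -0.0], [0.412, 0.911, -0.0], [0.0, -0.0, -1.0]]
ft_force: [0.2, 0.1, -0.1]
finger_gap: 35.2
grasp_force: 59.8
```

Run:
```python
from h import *
for n in ['top','scene']:
    d=dict(np.load(f'pics/{n}10.npz')); P=cloud(d)
    g=np.hypot(P[...,0]-555,P[...,1]+289.5)<60
    for lo,hi,nm in [(44,56,'hub80'),(32,42,'board80')]:
        q=P[g&(P[...,2]>lo)&(P[...,2]<hi)]; print(n,nm,((np.percentile(q,2,0)+np.percentile(q,98,0))/2).round(1),(np.percentile(q,98,0)-np.percentile(q,2,0)).round(),len(q))
    # dish up
    hsv=cv2.cvtColor(d['img'],cv2.COLOR_RGB2HSV)
```

```text
top hub80 [ 554.2 -289.8   49.9] [33. 35.  9.] 154
top board80 [ 554.  -289.5   37. ] [72. 69.  8.] 484
scene hub80 [ 554.  -291.1   49. ] [35. 33.  8.] 154
scene board80 [ 554.1 -290.6   37.2] [74. 72.  9.] 429
```

Pad_80 is centred at (554,-290), with its hub top at 50. I take pad_60 to the can.

Request:
{"op": "arm_command", "data": {"targets": [[0.02, [0, 0, 0.03], 0], [0.02, [0, 0, 0.065], 0], [0.02, [0, 0, 0.1], 0], [0.02, [0, 0, 0.135], 0], [0.02, [0, 0, 0.16], 0], [0.02, [0.01, 0.012, 0.168], 0], [0.02, [0.03, 0.036, 0.168], 0], [0.02, [0.05, 0.06, 0.168], 0]]}}

```text
time_s: 38.25
tcp_pos: [504.5, -13.9, 165.5]
orientation: [[-0.911, 0.413, 0.001], [0.413, 0.911, -0.0], [-0.001, 0.0, -1.0]]
ft_force: [-0.6, -0.9, -0.6]
finger_gap: 35.2
grasp_force: 60.0
```

Request:
{"op": "arm_command", "data": {"targets": [[0.02, [0.02, 0.024, 0], 0], [0.02, [0.036, 0.043, 0], 0], [0.02, [0.046, 0.055, 0], 0], [0.02, [0.046, 0.055, 0], 0], [0.02, [0.046, 0.055, 0], 0], [0.02, [0.046, 0.055, -0.01], 0], [0.02, [0.046, 0.055, -0.025], 0], [0.02, [0.046, 0.055, -0.035], 0]]}}

```text
time_s: 39.05
tcp_pos: [549.3, 39.8, 128.0]
orientation: [[-0.911, 0.413, -0.001], [0.413, 0.911, -0.0], [0.001, -0.001, -1.0]]
ft_force: [0.9, -0.6, -0.9]
finger_gap: 35.1
grasp_force: 60.0
```

Request:
{"op": "arm_command", "data": {"targets": [[0.02, [0, 0, -0.006], 0], [0.02, [0, 0, -0.01], 0], [0.02, [0, 0, -0.013], 0], [0.02, [0, 0, -0.015], 0], [0.02, [0, 0, -0.017], 0], [0.02, [0, 0, -0.019], 0], [0.02, [0, 0, -0.0195], 0], [0.02, [0, 0, -0.02], 0]]}}

```text
time_s: 39.85
tcp_pos: [551.2, 40.0, 111.0]
orientation: [[-0.911, 0.413, 0.004], [0.413, 0.911, -0.0], [-0.003, 0.001, -1.0]]
ft_force: [-3.7, -4.3, 38.3]
finger_gap: 35.2
grasp_force: 63.8
```

Request:
{"op": "arm_command", "data": {"targets": [[0.02, [0, 0, -0.0005], 0], [0.02, [0, 0, -0.0005], 0], [0.02, [0, 0, -0.0005], 0], [0.02, [0, 0, -0.0005], 0], [0.02, [0, 0, -0.0005], 0], [0.02, [0, 0, -0.0005], 0], [0.02, [0, 0, -0.0005], 0], [0.02, [0, 0, -0.0005], 0]]}}

```text
time_s: 40.65
tcp_pos: [551.4, 39.9, 110.9]
orientation: [[-0.911, 0.413, 0.004], [0.413, 0.911, -0.0], [-0.004, 0.001, -1.0]]
ft_force: [-5.8, -4.3, 39.6]
finger_gap: 35.5
grasp_force: 64.1
```

Request:
{"op": "arm_command", "data": {"targets": [[0.02, [0, 0, 0], 0], [0.02, [0, 0, 0], 0], [0.02, [0, 0, 0], 0], [0.02, [0, 0, 0], 0], [0.02, [0, 0, 0], 0], [0.02, [0, 0, 0], 0], [0.02, [0, 0, 0], 0], [0.02, [0, 0, 0], 0]]}}

```text
time_s: 41.45
tcp_pos: [551.4, 39.9, 110.9]
orientation: [[-0.911, 0.413, 0.004], [0.413, 0.911, -0.0], [-0.004, 0.001, -1.0]]
ft_force: [-5.6, -4.0, 39.1]
finger_gap: 35.0
grasp_force: 64.1
```

Pad_60 is soaked. I lay it on the stack: underside at 50, so TCP z = 32.

Request:
{"op": "arm_command", "data": {"targets": [[0.02, [0, 0, 0.003], 0], [0.02, [0, 0, 0.008], 0], [0.02, [0, 0, 0.015], 0], [0.02, [0, 0, 0.03], 0], [0.02, [0, 0, 0.045], 0], [0.02, [0, 0, 0.056], 0], [0.02, [0, -0.02, 0.056], 0], [0.02, [0, -0.05, 0.056], 0]]}}

```text
time_s: 42.25
tcp_pos: [550.1, -8.5, 165.0]
orientation: [[-0.912, 0.41, 0.001], [0.41, 0.912, 0.001], [-0.0, 0.001, -1.0]]
ft_force: [-0.4, 0.4, 0.0]
finger_gap: 35.2
grasp_force: 60.3
```

Request:
{"op": "arm_command", "data": {"targets": [[0.02, [0, -0.04, 0], 0], [0.02, [0, -0.085, 0], 0], [0.02, [0.001, -0.13, 0], 0], [0.02, [0.002, -0.175, 0], 0], [0.02, [0.003, -0.22, 0], 0], [0.02, [0.004, -0.255, -0.015], 0], [0.02, [0.005, -0.275, -0.035], 0], [0.02, [0.005, -0.28, -0.055], 0]]}}

```text
time_s: 43.05
tcp_pos: [554.3, -292.4, 108.8]
orientation: [[-0.91, 0.415, -0.0], [0.415, 0.91, -0.001], [-0.0, -0.001, -1.0]]
ft_force: [0.0, 1.1, -1.2]
finger_gap: 35.2
grasp_force: 60.3
```

Request:
{"op": "arm_command", "data": {"targets": [[0.02, [0, 0, -0.02], 0], [0.02, [0, 0, -0.04], 0], [0.02, [0, 0, -0.055], 0], [0.02, [0, 0, -0.064], 0], [0.02, [0, 0, -0.069], 0], [0.02, [0, 0, -0.072], 0], [0.02, [0, 0, -0.074], 0], [0.02, [0, 0, -0.074], 0]]}}

```text
time_s: 43.85
tcp_pos: [555.1, -289.6, 35.8]
orientation: [[-0.911, 0.412, 0.0], [0.412, 0.911, -0.0], [-0.0, -0.0, -1.0]]
ft_force: [-0.8, -1.2, -0.8]
finger_gap: 35.0
grasp_force: 60.3
```

Request:
{"op": "arm_command", "data": {"targets": [[0.02, [0, 0, -0.002], 0], [0.02, [0, 0, -0.003], 0], [0.02, [0, 0, -0.0035], 0], [0.02, [0, 0, -0.0035], 0], [0.02, [0, 0, -0.0035], 0], [0.05, [0, 0, -0.0035], 0], [0.05, [0, 0, -0.0035], 0], [0.05, [0, 0, -0.0035], 0]]}}

```text
time_s: 44.65
tcp_pos: [555.0, -289.5, 32.0]
orientation: [[-0.911, 0.412, -0.0], [0.412, 0.911, -0.0], [0.0, -0.0, -1.0]]
ft_force: [-0.7, -0.2, 0.5]
finger_gap: 49.7
grasp_force: 0.0
```

Request:
{"op": "arm_command", "data": {"targets": [[0.05, [0, 0, 0], 0], [0.05, [0, 0, 0.003], 0], [0.055, [0, 0, 0.015], 0], [0.06, [0, 0, 0.05], 0], [0.06, [0, 0, 0.09], 0], [0.06, [0, 0, 0.13], 0], [0.06, [0, 0.03, 0.15], 0], [0.06, [0, 0.06, 0.15], 0]]}}

```text
time_s: 45.45
tcp_pos: [555.8, -229.6, 185.9]
orientation: [[-0.911, 0.413, 0.005], [0.413, 0.911, -0.002], [-0.005, 0.0, -1.0]]
ft_force: [1.3, 0.9, -1.1]
finger_gap: 60.1
grasp_force: 0.0
```

Request:
{"op": "arm_command", "data": {"targets": [[0.065, [0.025, 0.03, 0], 0], [0.065, [0.05, 0.06, 0], 0], [0.065, [0.07, 0.09, 0], 0], [0.065, [0.085, 0.11, 0], 0], [0.065, [0.0955, 0.126, 0], 0], [0.065, [0.0955, 0.126, 0], 0], [0.065, [0.0955, 0.126, 0], 0], [0.065, [0.0955, 0.126, 0], 0]]}}

```text
time_s: 46.25
tcp_pos: [650.1, -104.6, 182.6]
orientation: [[-0.911, 0.413, 0.0], [0.413, 0.911, -0.001], [-0.0, -0.0, -1.0]]
ft_force: [-0.2, -0.0, 0.4]
finger_gap: 65.0
grasp_force: 0.0
```

Run:
```python
from h import *
print(robot.get_state()['tcp_pos'].round(1))
for n in ['top','scene','wrist']:
    d=robot.get_image(n); np.savez(f'pics/{n}11.npz',**d); P=cloud(d)
    g=np.hypot(P[...,0]-555,P[...,1]+289.5)<60
    for lo,hi,nm in [(66,80,'hub60'),(54,64,'board60'),(44,52,'?'),(32,42,'board80'),(10,20,'board90')]:
        q=P[g&(P[...,2]>lo)&(P[...,2]<hi)]
        if len(q)>30: print(n,nm,((np.percentile(q,2,0)+np.percentile(q,98,0))/2).round(1),(np.percentile(q,98,0)-np.percentile(q,2,0)).round(),len(q))
    q=P[(np.hypot(P[...,0]-650,P[...,1]+104)<80)&(np.abs(P[...,2]-102)<8)]; print(n,'cover',((np.percentile(q,1,0)+np.percentile(q,99,0))/2).round(1),np.ptp(q,axis=0).round(),len(q))
    hsv=cv2.cvtColor(d['img'],cv2.COLOR_RGB2HSV); kk=(np.hypot(P[...,0]-650,P[...,1]+104)<35)&(np.abs(P[...,2]-130)<6)&(hsv[...,2]<70)
    if kk.sum()>10: q=P[kk]; print('knob',((np.percentile(q,2,0)+np.percentile(q,98,0))/2).round(1),np.ptp(q,axis=0).round())
```

```text
[ 650.1 -104.6  182.6]
top hub60 [ 553.9 -290.4   71.4] [35. 34.  9.] 162
top board60 [ 554.2 -289.    58.5] [56. 53.  8.] 204
top board80 [ 554.2 -289.1   36.7] [77. 73.  8.] 256
top board90 [ 549.  -292.3   14.2] [91. 95.  8.] 173Traceback (most recent call last):
  File "<stdin>", line 9, in <module>
    return _quantile_unchecked(
        a, q, axis, out, overwrite_input, method, keepdims, weights)
    return _ureduce(a,
                    func=_quantile_ureduce_func,
    ...<5 lines>...
                    overwrite_input=overwrite_input,
                    method=method)
    r = func(a, **kwargs)
    result = _quantile(arr,
                       quantiles=q,
    ...<2 lines>...
                       out=out,
                       weights=wgt)
    slices_having_nans = np.isnan(arr[-1, ...])
                                  ~~~^^^^^^^^^
IndexError: index -1 is out of bounds for axis 0 with size 0
```

The stack is centred: pad_60's hub top is at 71 near (554,-290). Now the cover knob from the wrist and scene views.

Run:
```python
from h import *
print(robot.get_state()['tcp_pos'].round(1))
for n in ['scene','wrist']:
    d=robot.get_image(n); np.savez(f'pics/{n}11.npz',**d); P=cloud(d); hsv=cv2.cvtColor(d['img'],cv2.COLOR_RGB2HSV)
    D=np.hypot(P[...,0]-650,P[...,1]+104)
    for nm,m in [('covertop',(D<75)&(np.abs(P[...,2]-103)<7)),('knob',(D<40)&(np.abs(P[...,2]-131)<6))]:
        q=P[m]
        if len(q)>10: print(n,nm,((np.percentile(q,2,0)+np.percentile(q,98,0))/2).round(1),np.ptp(q,axis=0).round(),len(q))
    if n=='wrist':
        kb=m&(hsv[...,2]<60); e,c=ellc(d,kb.astype(np.uint8),126); print('knob ray',np.round(e[0],1),np.round(e[1],1))
```

```text
[ 650.1 -104.6  182.6]
scene covertop [ 650.2 -104.1  100.7] [113. 111.  13.] 851
scene knob [ 651.4 -103.7  128.6] [31. 25.  6.] 58
wrist covertop [ 652.  -101.7  100.5] [112. 112.   8.] 11948
wrist knob [ 652.5 -102.   127.5] [26. 27.  5.] 923
knob ray [ 652.3 -101.9] [24.6 25.5]
```

Request:
{"op": "arm_command", "data": {"targets": [[0.065, [0.001, 0.001, -0.03], 0], [0.065, [0.001, 0.001, -0.06], 0], [0.065, [0.001, 0.001, -0.08], 0], [0.065, [0.001, 0.001, -0.095], 0], [0.065, [0.001, 0.001, -0.102], 0], [0.06, [0.001, 0.001, -0.107], 0], [0.05, [0.001, 0.001, -0.107], 0], [0.05, [0.001, 0.001, -0.107], 0]]}}

```text
time_s: 47.2
tcp_pos: [651.8, -102.6, 75.8]
orientation: [[-0.911, 0.412, 0.001], [0.412, 0.911, -0.0], [-0.001, 0.0, -1.0]]
ft_force: [-0.7, -0.2, 0.6]
finger_gap: 49.8
grasp_force: 0.0
```

Request:
{"op": "arm_command", "data": {"targets": [[0.03, [0, 0, 0], 0], [0.01, [0, 0, 0], 0], [0.01, [0, 0, 0], 0], [0.01, [0, 0, 0], 0], [0.01, [0, 0, 0], 0], [0.01, [0, 0, 0], 0], [0.01, [0, 0, 0], 0], [0.01, [0, 0, 0], 0]]}}

```text
time_s: 48.0
tcp_pos: [651.9, -102.3, 75.7]
orientation: [[-0.911, 0.412, 0.001], [0.412, 0.911, 0.0], [-0.001, 0.001, -1.0]]
ft_force: [0.6, 1.5, 6.5]
finger_gap: 25.9
grasp_force: 59.0
```

Request:
{"op": "arm_command", "data": {"targets": [[0.01, [0, 0, 0.01], 0], [0.01, [0, 0, 0.03], 0], [0.01, [0, 0, 0.055], 0], [0.01, [0, 0, 0.08], 0], [0.01, [0, 0, 0.1], 0], [0.01, [-0.005, -0.01, 0.105], 0], [0.01, [-0.015, -0.03, 0.105], 0], [0.01, [-0.025, -0.05, 0.105], 0]]}}

```text
time_s: 48.8
tcp_pos: [625.4, -153.8, 179.6]
orientation: [[-0.911, 0.412, -0.001], [0.412, 0.911, -0.0], [0.001, -0.001, -1.0]]
ft_force: [0.3, -0.8, -1.6]
finger_gap: 26.0
grasp_force: 59.4
```

Request:
{"op": "arm_command", "data": {"targets": [[0.01, [-0.012, -0.022, 0], 0], [0.01, [-0.026, -0.048, 0], 0], [0.01, [-0.04, -0.078, 0], 0], [0.01, [-0.053, -0.103, 0], 0], [0.01, [-0.063, -0.12, 0], 0], [0.01, [-0.069, -0.131, 0], 0], [0.01, [-0.0715, -0.137, 0], 0], [0.01, [-0.0715, -0.137, 0], 0]]}}

```text
time_s: 49.6
tcp_pos: [554.7, -289.9, 179.9]
orientation: [[-0.911, 0.413, -0.0], [0.413, 0.911, -0.0], [0.0, -0.0, -1.0]]
ft_force: [-0.1, -0.3, -1.3]
finger_gap: 26.1
grasp_force: 59.4
```

Run:
```python
from h import *
s=robot.get_state();print(s['tcp_pos'].round(1),s['ft_force'].round(1),s['finger_gap'])
for n in ['scene','top','wrist']:
    d=robot.get_image(n); P=cloud(d)
    m=(np.hypot(P[...,0]-555,P[...,1]+290)<75)&(np.abs(P[...,2]-204)<8); q=P[m]
    if len(q)>100: print(n,'held cover top',((np.percentile(q,1,0)+np.percentile(q,99,0))/2).round(1),(np.percentile(q,99,0)-np.percentile(q,1,0)).round(),len(q))
    if n=='scene': print('keeper',keeper2(d,(385,475,185,275)))
```

```text
[ 554.7 -289.9  179.9] [-0.1 -0.3 -1.3] 26.05211526528371
scene held cover top [ 549.7 -291.4  203.1] [ 99. 105.  12.] 1049
keeper (array([ 554.25979803, -287.53612405]), 57)
top held cover top [ 552.  -251.8  202.9] [68. 34. 11.] 325
wrist held cover top [ 553.4 -288.   203.8] [102. 104.   6.] 22505
```

Request:
{"op": "arm_command", "data": {"targets": [[0.01, [0.0005, 0, -0.015], 0], [0.01, [0.0005, 0, -0.03], 0], [0.01, [0.0005, 0, -0.045], 0], [0.01, [0.0005, 0, -0.06], 0], [0.01, [0.0005, 0, -0.072], 0], [0.01, [0.0005, 0, -0.082], 0], [0.01, [0.0005, 0, -0.088], 0], [0.01, [0.0005, 0, -0.088], 0]]}}

```text
time_s: 50.55
tcp_pos: [555.3, -289.3, 91.5]
orientation: [[-0.911, 0.412, -0.001], [0.412, 0.911, 0.0], [0.001, -0.0, -1.0]]
ft_force: [-0.4, 0.2, -1.3]
finger_gap: 25.9
grasp_force: 59.4
```

Request:
{"op": "arm_command", "data": {"targets": [[0.01, [0, 0, -0.002], 0], [0.01, [0, 0, -0.004], 0], [0.01, [0, 0, -0.006], 0], [0.01, [0, 0, -0.008], 0], [0.01, [0, 0, -0.009], 0], [0.01, [0, 0, -0.0095], 0], [0.01, [0, 0, -0.0095], 0], [0.01, [0, 0, -0.0095], 0]]}}

```text
time_s: 51.35
tcp_pos: [555.5, -289.5, 82.6]
orientation: [[-0.911, 0.412, 0.0], [0.412, 0.911, -0.0], [-0.0, -0.0, -1.0]]
ft_force: [0.1, 0.3, -2.3]
finger_gap: 26.2
grasp_force: 59.4
```

Request:
{"op": "arm_command", "data": {"targets": [[0.01, [0, 0, -0.0005], 0], [0.01, [0, 0, -0.001], 0], [0.01, [0, 0, -0.001], 0], [0.01, [0, 0, -0.001], 0], [0.06, [0, 0, -0.001], 0], [0.06, [0, 0, -0.001], 0], [0.06, [0, 0, -0.001], 0], [0.06, [0, 0, -0.001], 0]]}}

```text
time_s: 52.15
tcp_pos: [555.4, -289.6, 81.5]
orientation: [[-0.911, 0.412, -0.0], [0.412, 0.911, -0.0], [0.0, -0.0, -1.0]]
ft_force: [-0.4, 0.3, 0.0]
finger_gap: 60.1
grasp_force: 0.0
```

Request:
{"op": "arm_command", "data": {"targets": [[0.06, [0, 0, 0.005], 0], [0.06, [0, 0, 0.02], 0], [0.06, [0, 0, 0.05], 0], [0.06, [0, 0, 0.09], 0], [0.06, [0, 0.03, 0.11], 0], [0.06, [-0.02, 0.07, 0.12], 0], [0.06, [-0.05, 0.11, 0.12], 0], [0.06, [-0.07, 0.14, 0.12], 0]]}}

```text
time_s: 52.95
tcp_pos: [483.8, -147.5, 202.4]
orientation: [[-0.911, 0.411, 0.001], [0.411, 0.911, 0.0], [-0.0, 0.0, -1.0]]
ft_force: [1.3, 0.6, -0.3]
finger_gap: 59.9
grasp_force: 0.0
```

Request:
{"op": "arm_command", "data": {"targets": [[0.06, [-0.01, 0.04, 0], 0], [0.06, [-0.02, 0.08, 0], 0], [0.06, [-0.03, 0.11, 0], 0], [0.06, [-0.03, 0.12, 0], 0], [0.06, [-0.03, 0.12, 0], 0], [0.06, [-0.03, 0.12, 0], 0], [0.06, [-0.03, 0.12, 0], 0], [0.06, [-0.03, 0.12, 0], 0]]}}

```text
time_s: 53.75
tcp_pos: [455.6, -30.5, 201.5]
orientation: [[-0.91, 0.414, -0.0], [0.414, 0.91, -0.0], [-0.0, -0.0, -1.0]]
ft_force: [0.4, 0.3, -0.4]
finger_gap: 59.8
grasp_force: 0.0
```

Run:
```python
from h import *
s=robot.get_state();print(s['time_s'],s['tcp_pos'].round(1),s['ft_force'].round(1))
for n in ['scene','top','wrist']:
    d=robot.get_image(n); P=cloud(d); D=np.hypot(P[...,0]-555,P[...,1]+290)
    q=P[(D<75)&(np.abs(P[...,2]-106)<8)]
    if len(q)>100:
        A=np.c_[q[:,:2],np.ones(len(q))]; k=np.linalg.lstsq(A,q[:,2],rcond=None)[0]
        print(n,'cover top',((np.percentile(q,1,0)+np.percentile(q,99,0))/2).round(1),(np.percentile(q,99,0)-np.percentile(q,1,0)).round(),len(q),'med z',np.median(q[:,2]).round(1),'tilt',k[:2].round(3))
    c=P[(np.hypot(P[...,0]-550,P[...,1]-40.5)<28)&(P[...,2]>125)&(P[...,2]<150)]
    if len(c)>20: print('dish',c.mean(0).round(1),len(c))
    if n!='wrist': print('keeper',keeper2(d,(385,475,185,275) if n=='scene' else (370,450,110,190)))
for f in ['scene0','top0']:
    d=dict(np.load(f'pics/{f}.npz'));P=cloud(d);q=P[(np.hypot(P[...,0]-555,P[...,1]+290)<75)&(np.abs(P[...,2]-106)<8)];c=P[(np.hypot(P[...,0]-550,P[...,1]-40.5)<28)&(P[...,2]>125)&(P[...,2]<150)];print(f,'at start: cover z',np.median(q[:,2]).round(1),'dish',c.mean(0).round(1))
```

```text
53.75 [455.6 -30.5 201.5] [ 0.4  0.3 -0.4]
scene cover top [ 555.1 -291.   104.9] [108. 106.  12.] 1188 med z 106.2 tilt [0.014 0.004]
dish [552.4  42.5 133.2] 223
keeper (array([ 556.23355115, -287.60307077]), 99)
top cover top [ 555.3 -288.1  105.4] [106. 103.  10.] 1359 med z 106.0 tilt [ 0.002 -0.002]
keeper (array([ 554.85585782, -291.21709245]), 72)
wrist cover top [ 555.7 -289.1  103.3] [109.  88.   9.] 996 med z 106.3 tilt [ 0.022 -0.033]
dish [552.6  43.2 133.5] 2794
scene0 at start: cover z 106.2 dish [553.2  42.5 135.2]
top0 at start: cover z 106.0 dish [550.9  41.2 134.6]
```

Run:
```python
from h import *
for n in ['scene','top']:
    a=dict(np.load(f'pics/{n}0.npz')); d=robot.get_image(n); A,B=cloud(a),cloud(d)
    m=(np.hypot(A[...,0]-550,A[...,1]-40.5)<24)&(A[...,2]>125)
    print(n,np.nanpercentile(A[m][:,2],[25,50,75]).round(1),np.nanpercentile(B[m][:,2],[25,50,75]).round(1),m.sum())
    hsv=cv2.cvtColor(d['img'],cv2.COLOR_RGB2HSV); b=(268,308,125,170) if n=='top' else (300,340,137,165)
    k=(hsv[...,0]>15)&(hsv[...,0]<35)&(hsv[...,1]>40)&(hsv[...,2]>150)&roi(*b)
    if k.sum()>50: e,c=ellc(d,k,140); print('dish px',cv2.fitEllipse(c)[0],np.round(e[0],1),np.round(e[1],1))
```

```text
scene [132.8 134.2 135.7] [131.4 132.8 134. ] 180
dish px (319.7097473144531, 149.03904724121094) [547.1  39.8] [54.4 56.3]
top [131.9 133.6 135.1] [610.8 616.4 624. ] 284
```

The dish is up again: within 1.4 mm of its starting height by depth, with 3 mm allowed. The cover sits at the same height as at the start, on axis, and the arm is clear. I hand in.

```bash
python3 -c "
from station import robot
print(robot.job_done())"
```

```text
the job is handed in; nothing more can be done
None
```

I handed the job in, verdict not shown: pads 90, 80 and 60 (no 70 mm pad was found) were each soaked at the dish stop and stacked in order on the keeper's axis, the cover is seated over them inside the rim, and the can was never tipped, with its dish up again.

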